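# Close the cream jar and put the vanity tools away

## Task

Set the open square cream jar down flat and square in the pocket of its cream-coloured holder, and then close it there: put its round wooden lid on, turn it back (anticlockwise from above) until you feel it drop into the thread, and screw it forward (clockwise) until it is fully down. Also lay every grooming tool that is out on the vanity flat in the long tray compartments, one tool to a compartment and lengthwise in it, in any order and whichever compartment you like. Do not disturb the ring cone, the two serum jars, the hand mirror or the perfume bottle.

Things in the scene. Friction and masses are not known exactly. Their poses are not given: they have to be found in the camera images.
- jar_mid (a point): Open sage-green cream jar: square body 56 x 56 mm, 44 mm high, 220 g, loose, standing upright; a white round neck 33 mm in diameter (42 mm over its thread) rises from the middle of the body to 70 mm above the jar's foot. Site: centre of the square body, 22 mm above the foot; z up along the neck, x and y square to the sides.
- jar_rim (a point): Centre of the neck's rim, the jar's top, 48 mm above jar_mid. The thread has three equal starts 120 degrees apart: ridges that fall clockwise seen from above, each followed by a stop post and then a gap where a lug of the lid can drop in. A lid lying on the ridges cannot go forward past the posts.
- jar_shoulder (a point): Centre of the body's flat top, 22 mm above jar_mid. Turning: back (anticlockwise) at most about 110 degrees, climbing up to 4.5 mm, until the lid's lugs come to the gaps and it drops 9 mm; a post stops it going back farther; about 19 degrees of play in the gap. Then 75 to 95 degrees clockwise lower it another 4.3 mm until it rests on the rim and the lugs meet the posts.
- lid_mid (a point): Round wooden jar lid, a plain cylinder 51 mm in diameter and 36 mm high, 60 g, loose, open side down. Site: centre, 18 mm above its lower edge; z up. Three small lugs inside, at the lower edge, ride on the jar's thread; they cannot be seen from outside and where they lie about the axis is not given.
- lid_top (a point): Centre of the lid's top, 18 mm above lid_mid. Height of lid_mid above jar_mid along the jar's axis: 51 to 59 mm with the lid lying on top of the thread, 46.3 mm when it has just dropped in, 42 mm when fully screwed down (lower edge 2 mm above the shoulder). About 1.3 mm of sideways play on the neck.
- pocket (a point): Jar holder, fixed, cream-coloured, 84 x 84 mm and 16 mm high, with a 60 mm square pocket 12 mm deep. Site: centre of the pocket's floor, 4 mm above the table; z up, x and y square to its sides. The pocket keeps the jar from turning; any of the four ways round will do. The seated jar's point is 22 mm above this one.
- slot0 (a point): Compartment 0 of the fixed tray (158 x 156 mm, cream floor, low pink walls) which has four parallel compartments, each 150 x 34 mm inside, with 5 mm high, 4 mm thick walls. Site: centre of this compartment's floor, 3 mm above the table; x along its length, y across it, z up. Next compartment 38 mm to one side.
- slot1 (a point): Compartment 1 of the fixed tray (158 x 156 mm, cream floor, low pink walls) which has four parallel compartments, each 150 x 34 mm inside, with 5 mm high, 4 mm thick walls. Site: centre of this compartment's floor, 3 mm above the table; x along its length, y across it, z up. Next compartment 38 mm to one side.
- slot2 (a point): Compartment 2 of the fixed tray (158 x 156 mm, cream floor, low pink walls) which has four parallel compartments, each 150 x 34 mm inside, with 5 mm high, 4 mm thick walls. Site: centre of this compartment's floor, 3 mm above the table; x along its length, y across it, z up. Next compartment 38 mm to one side.
- slot3 (a point): Compartment 3 of the fixed tray (158 x 156 mm, cream floor, low pink walls) which has four parallel compartments, each 150 x 34 mm inside, with 5 mm high, 4 mm thick walls. Site: centre of this compartment's floor, 3 mm above the table; x along its length, y across it, z up. Next compartment 38 mm to one side.
- spatula_mid (a point): Mask spatula, 130 mm long: square pink handle 20 x 20 mm (from -65 to +25 mm along x), cream blade 26 mm wide and 6 mm thick; 40 g. May be absent. It starts flat on the table. Site: its centre (mid-length, mid-width, half-way up); x along its length.
- tweezer_mid (a point): Large stainless tweezer on its side, 130 mm long, 14 mm wide, 16 mm high, two parallel arms joined at the -x end, rigid; 50 g. May be absent. It starts flat on the table. Site: its centre (mid-length, mid-width, half-way up); x along its length.
- buffer_mid (a point): Nail buffer block, yellow and white, 95 x 26 x 26 mm, 30 g. May be absent. It starts flat on the table. Site: its centre (mid-length, mid-width, half-way up); x along its length.
- clip_mid (a point): Closed lilac hair clip, 125 mm long, 24 mm wide, 20 mm high, 35 g. May be absent. It starts flat on the table. Site: its centre (mid-length, mid-width, half-way up); x along its length.
- ring_cone: White ceramic ring cone, 60 mm wide, 88 mm high, loose; leave alone. Origin: centre of its foot.
- serum_a: Closed amber serum jar, 48 mm wide, 46 mm high, loose; leave alone. Origin: centre of its foot.
- serum_b: Closed blue serum jar, 48 mm wide, 46 mm high, loose; leave alone. Origin: centre of its foot.
- mirror: Round wooden hand mirror lying face up, 110 mm wide, 12 mm thick, handle along its x to 150 mm; leave alone. Origin: under the centre of the disc.
- perfume: Green perfume bottle, 42 mm wide, 80 mm high, loose; leave alone. Origin: centre of its foot.
There are look-alikes about, which are no part of the job. What is shaped like the part that bears jar_mid but pink or purple is not meant.

How it is judged:
On the way, in this order (a step that is already met when the one before it is completed fails the run):
1. the jar stands flat and square on the floor of the holder's pocket (z of jar_mid in the frame of pocket below 0.024 m and x of jar_mid in the frame of pocket between -0.004 and 0.004 m and y of jar_mid in the frame of pocket between -0.004 and 0.004 m and angle between jar_mid's own z axis and vertical below 0.05 rad and (angle between the x axis of jar_mid and the x axis of pocket, either way round below 0.1 rad or angle between the x axis of jar_mid and the y axis of pocket, either way round below 0.1 rad) and linear speed of jar below 0.03 m/s), for 0.2 s.
2. with the jar in the pocket, the lid has dropped into the thread: level, on the neck's axis, below the ridge tops (z of jar_mid in the frame of pocket below 0.024 m and x of jar_mid in the frame of pocket between -0.004 and 0.004 m and y of jar_mid in the frame of pocket between -0.004 and 0.004 m and angle between jar_mid's own z axis and vertical below 0.05 rad and (angle between the x axis of jar_mid and the x axis of pocket, either way round below 0.1 rad or angle between the x axis of jar_mid and the y axis of pocket, either way round below 0.1 rad) and z of lid_mid in the frame of jar_mid between 0.03 and 0.0483 m and x of lid_mid in the frame of jar_mid between -0.0028 and 0.0028 m and y of lid_mid in the frame of jar_mid between -0.0028 and 0.0028 m and angle between the z axis of lid_mid and the z axis of jar_mid, either way round below 0.07 rad), for 0.1 s.
3. the lid is screwed fully down (z of jar_mid in the frame of pocket below 0.024 m and x of jar_mid in the frame of pocket between -0.004 and 0.004 m and y of jar_mid in the frame of pocket between -0.004 and 0.004 m and angle between jar_mid's own z axis and vertical below 0.05 rad and (angle between the x axis of jar_mid and the x axis of pocket, either way round below 0.1 rad or angle between the x axis of jar_mid and the y axis of pocket, either way round below 0.1 rad) and z of lid_mid in the frame of jar_mid between 0.03 and 0.0432 m and x of lid_mid in the frame of jar_mid between -0.0028 and 0.0028 m and y of lid_mid in the frame of jar_mid between -0.0028 and 0.0028 m and angle between the z axis of lid_mid and the z axis of jar_mid, either way round below 0.07 rad), for 0.2 s.
At the end, for the whole second after the job is handed in: Jar in the pocket: centred within 4 mm, square within 0.1 rad, flat. Lid level and on axis, its site under 43.2 mm above the jar's. Each present tool flat in a compartment: within 30 mm lengthwise, 12 mm crosswise, 0.17 rad, under 3 mm above lying height. All at rest (all of step 3 and ((x of spatula_mid in the frame of slot0 between -0.03 and 0.03 m and y of spatula_mid in the frame of slot0 between -0.012 and 0.012 m and z of spatula_mid in the frame of slot0 below 0.013 m and angle between the x axis of spatula_mid and the x axis of slot0, either way round below 0.17 rad) or (x of spatula_mid in the frame of slot1 between -0.03 and 0.03 m and y of spatula_mid in the frame of slot1 between -0.012 and 0.012 m and z of spatula_mid in the frame of slot1 below 0.013 m and angle between the x axis of spatula_mid and the x axis of slot1, either way round below 0.17 rad) or (x of spatula_mid in the frame of slot2 between -0.03 and 0.03 m and y of spatula_mid in the frame of slot2 between -0.012 and 0.012 m and z of spatula_mid in the frame of slot2 below 0.013 m and angle between the x axis of spatula_mid and the x axis of slot2, either way round below 0.17 rad) or (x of spatula_mid in the frame of slot3 between -0.03 and 0.03 m and y of spatula_mid in the frame of slot3 between -0.012 and 0.012 m and z of spatula_mid in the frame of slot3 below 0.013 m and angle between the x axis of spatula_mid and the x axis of slot3, either way round below 0.17 rad)) and ((x of tweezer_mid in the frame of slot0 between -0.03 and 0.03 m and y of tweezer_mid in the frame of slot0 between -0.012 and 0.012 m and z of tweezer_mid in the frame of slot0 below 0.011 m and angle between the x axis of tweezer_mid and the x axis of slot0, either way round below 0.17 rad) or (x of tweezer_mid in the frame of slot1 between -0.03 and 0.03 m and y of tweezer_mid in the frame of slot1 between -0.012 and 0.012 m and z of tweezer_mid in the frame of slot1 below 0.011 m and angle between the x axis of tweezer_mid and the x axis of slot1, either way round below 0.17 rad) or (x of tweezer_mid in the frame of slot2 between -0.03 and 0.03 m and y of tweezer_mid in the frame of slot2 between -0.012 and 0.012 m and z of tweezer_mid in the frame of slot2 below 0.011 m and angle between the x axis of tweezer_mid and the x axis of slot2, either way round below 0.17 rad) or (x of tweezer_mid in the frame of slot3 between -0.03 and 0.03 m and y of tweezer_mid in the frame of slot3 between -0.012 and 0.012 m and z of tweezer_mid in the frame of slot3 below 0.011 m and angle between the x axis of tweezer_mid and the x axis of slot3, either way round below 0.17 rad)) and ((x of buffer_mid in the frame of slot0 between -0.03 and 0.03 m and y of buffer_mid in the frame of slot0 between -0.012 and 0.012 m and z of buffer_mid in the frame of slot0 below 0.016 m and angle between the x axis of buffer_mid and the x axis of slot0, either way round below 0.17 rad) or (x of buffer_mid in the frame of slot1 between -0.03 and 0.03 m and y of buffer_mid in the frame of slot1 between -0.012 and 0.012 m and z of buffer_mid in the frame of slot1 below 0.016 m and angle between the x axis of buffer_mid and the x axis of slot1, either way round below 0.17 rad) or (x of buffer_mid in the frame of slot2 between -0.03 and 0.03 m and y of buffer_mid in the frame of slot2 between -0.012 and 0.012 m and z of buffer_mid in the frame of slot2 below 0.016 m and angle between the x axis of buffer_mid and the x axis of slot2, either way round below 0.17 rad) or (x of buffer_mid in the frame of slot3 between -0.03 and 0.03 m and y of buffer_mid in the frame of slot3 between -0.012 and 0.012 m and z of buffer_mid in the frame of slot3 below 0.016 m and angle between the x axis of buffer_mid and the x axis of slot3, either way round below 0.17 rad)) and ((x of clip_mid in the frame of slot0 between -0.03 and 0.03 m and y of clip_mid in the frame of slot0 between -0.012 and 0.012 m and z of clip_mid in the frame of slot0 below 0.013 m and angle between the x axis of clip_mid and the x axis of slot0, either way round below 0.17 rad) or (x of clip_mid in the frame of slot1 between -0.03 and 0.03 m and y of clip_mid in the frame of slot1 between -0.012 and 0.012 m and z of clip_mid in the frame of slot1 below 0.013 m and angle between the x axis of clip_mid and the x axis of slot1, either way round below 0.17 rad) or (x of clip_mid in the frame of slot2 between -0.03 and 0.03 m and y of clip_mid in the frame of slot2 between -0.012 and 0.012 m and z of clip_mid in the frame of slot2 below 0.013 m and angle between the x axis of clip_mid and the x axis of slot2, either way round below 0.17 rad) or (x of clip_mid in the frame of slot3 between -0.03 and 0.03 m and y of clip_mid in the frame of slot3 between -0.012 and 0.012 m and z of clip_mid in the frame of slot3 below 0.013 m and angle between the x axis of clip_mid and the x axis of slot3, either way round below 0.17 rad)) and linear speed of each of jar, lid, spatula, tweezer, buffer, clip below 0.02 m/s); the robot touches nothing.
It fails at once if ring cone pushed more than 40 mm from its place or tipped (distance of ring_cone from where it was at the start of the episode above 0.04 m or angle between ring_cone's own z axis and vertical above 0.5 rad).
It fails at once if serum a pushed more than 40 mm from its place or tipped (distance of serum_a from where it was at the start of the episode above 0.04 m or angle between serum_a's own z axis and vertical above 0.5 rad).
It fails at once if serum b pushed more than 40 mm from its place or tipped (distance of serum_b from where it was at the start of the episode above 0.04 m or angle between serum_b's own z axis and vertical above 0.5 rad).
It fails at once if mirror pushed more than 40 mm from its place or tipped (distance of mirror from where it was at the start of the episode above 0.04 m or angle between mirror's own z axis and vertical above 0.5 rad).
It fails at once if perfume pushed more than 40 mm from its place or tipped (distance of perfume from where it was at the start of the episode above 0.04 m or angle between perfume's own z axis and vertical above 0.5 rad).
Of spatula, tweezer, buffer, clip only 3 to 4 are there at a start; the rules pass over those that are not, and their reading is None.
At some moment in a run one of spatula, tweezer, buffer, clip may be knocked a few centimetres aside while the robot is not near it.
Once in a run the grip may slacken for a moment while it holds something.
It also fails if it takes over 200 s, if anything falls off the work surface, if the arm or the gripper's body presses on something with over 40 N, if the wrist force passes 120 N, or if a joint passes its speed limit or range.

## Robot

A 6-joint arm with a two-finger parallel gripper is mounted at the origin on the work surface. World frame = base frame: x ahead of the robot, y to its left, z up, the work surface at z = 0. Lengths are in m, angles in rad, forces in N, time in s.
With the tool pointing down it reaches from about 0.35 to 0.85 m from the base axis. Payload 8.1 kg.
Tool frame: the origin (TCP) lies at the very end of the fingers, on their centre line; the grasp point (between the pads) lies 19 mm behind it; y points along the fingers, z is the direction in which the jaws open and shut, and the axes are right-handed (so a half turn about y gives the same grasp; the last joint's range is limited). The gripper opens to 85 mm and grips with 20 to 120 N. Pads are 22 mm wide; open, the fingers measure 114 mm over their backs; the gripper's body (76 mm by 85 mm) begins 54 mm behind the grasp point. The pads swing forward as they close: fully open they stand 13 mm farther back than shut.
Start: joints at [-1.415, 0.13, 1.488, -0, 1.523, -0.085], TCP at [0.143, -0.583, 0.231] pointing down, gripper open.
Joint ranges: [-2.96, 2.96], [-0.89, 2.26], [0.02, 2.5], [-1.34, 4.48], [0, 2.73], [-2.66, 2.66]. Speed limits (rad/s): [2.39, 2.39, 2.79, 3.14, 3.14, 3.14].

## Interface

Orientations are given as a unit quaternion [w, x, y, z].
In Python, from cell import arm gives the robot as it stands.
- The arm moves only by the shell command python3 -m pendant 'ROWS' [FORCE]. ROWS is JSON, a list of rows, each an object with "gripper": the opening, from 0 (shut) to 1 (fully open); "dp": the shift along the tool's x, y, z in mm, a list of three; "turn": the turn about the tool's y in rad. In form: [{"gripper": gripper, "dp": [dx, dy, dz], "turn": turn}, ...]. A call has 1 to 10 rows; each row is the pose to reach, as a shift and turn from the pose commanded when the call began, along the tool's axes at that moment; what a row does not reach only later rows make up. A row lasts 1/8 s, in which the tool goes at most 62.5 mm and 10.7 degrees, less where a joint would pass 70% of its speed; a pose out of reach is approached as far as the arm can. A call with a gripper value outside its range is refused whole. The fingers move at their own pace and stop on an object; FORCE is the grip in N (left out, the last holds). Time passes only in rows, so rows that repeat a pose let the fingers close. It gives the time, the measured TCP pose, the force and the opening at its end, in the units of the state.
- arm.get_obs(): the state, without advancing time (a new reading comes with each control period).
- arm.capture(name): name is "side" or "top" or "wrist"; returns the picture (384x512x3 uint8, red, green, blue); there is no depth.
- arm.camera_params(name): a dict with "vertical_fov" (degrees; the focal length in pixels is half the picture's height over the tangent of half this angle, whatever the lens; pixels are square), "cx", "cy" (the principal point, pixels), "world_to_cam" (4x4, takes a point from world to camera coordinates); the wrist camera has in their place "tool_from_camera" (4x4, takes a point from camera to tool coordinates, whose origin is the TCP and whose axes are the tool frame's). Camera axes: x right, y down, z forward; pixel columns grow to the right and rows downward; lengths in m; the calibration is good to about 2 mm. A picture is of the moment at which its call begins: read the wrist's pose just before it. camera_params takes no time and is no camera call.
- arm.close_job(): hands the job in, once; it reports no verdict.
Trained networks look in the newest picture that a camera, given by its name, has taken for a name from the list of things; names that differ only in an ending like _2 or _b are one class to them, and where a whole thing is asked for, a point or a joint stands for the part that bears it (a point fixed in the world has none). Each returns a list of dicts, best first, with "conf" (0 to 1); they miss things now and then, are a little off and sometimes report something else, mostly with a low value. They report only what shows in the picture. A call takes as long as a camera call. They do not tell look-alikes from the thing itself.
- arm.outline_of(camera, label): "mask" (384x512 bool, what is visible of it) and "location" ([row, column] in pixels, amid what is visible of it).
- arm.mark_of(camera, label): "location" ([row, column] in pixels: a listed point, or the origin of a listed thing).
The state is a dict: "time": time; "q": joint angles; "qd": joint speeds; "effort": joint torques, N m; "tcp_pos": TCP position; "eef_rot": TCP orientation; "contact_force": force on the tool from outside, world axes, zero at the start; "moment": the same for the moment, N m; "finger_gap": finger opening in m.
Only numpy, scipy, OpenCV 4.12 (cv2) and the standard library are available. Lean on these libraries where they do the work, as an engineer would, in place of code of your own. Each camera call takes 0.05 s, during which the arm holds its last target.

## Working session

There is one attempt and no reset: what is moved stays moved. The work goes in short steps, Python scripts to look and compute and a shell command to move; the robot and the scene stay as the last step left them, time stands still between calls to the robot, and variables do not carry over. Pictures are saved under pics/ and viewed, and the job is handed in when it is done.

```bash
ls -la; mkdir -p pics; python3 - <<'E'
from cell import arm
import cv2,json
o=arm.get_obs()
print(o['time'],o['tcp_pos'],o['eef_rot'],o['finger_gap'],o['contact_force'])
for n in ['side','top','wrist']:
    im=arm.capture(n); cv2.imwrite(f'pics/{n}0.png',cv2.resize(im[:,:,::-1],(800,600),interpolation=cv2.INTER_CUBIC))
    print(n,arm.camera_params(n))
E
```

```text
total 12
drwxr-xr-x  3 agent agent 4096 Dec  7 04:28 .
drwxr-xr-x 23 root  root  4096 Dec  7 04:28 ..
drwxr-xr-x  2 agent agent 4096 Dec  7 04:28 pics
0.0 [ 0.14301813 -0.58214807  0.2302629 ] [ 0.0849037  -0.08493916  0.70262685 -0.70135028] 0.08568452300338861 [ 0.9012361  -0.31686986 -0.56595955]
side {'vertical_fov': 45.919066904995695, 'cx': 247.9144116997916, 'cy': 190.979721284809, 'world_to_cam': array([[-0.8598503 , -0.51036428,  0.01362991,  0.44019421],
       [-0.38988886,  0.63917227, -0.66290684,  0.24180586],
       [ 0.32961211, -0.57531479, -0.74857782,  1.101658  ],
       [ 0.        ,  0.        ,  0.        ,  1.        ]])}
top {'vertical_fov': 50.89681644597627, 'cx': 256.2642329025917, 'cy': 190.37815309412397, 'world_to_cam': array([[ 1.16822298e-03, -9.99996101e-01, -2.53618799e-03,
        -1.26328552e-02],
       [-9.79279538e-01, -6.30410327e-04, -2.02512192e-01,
         5.40168873e-01],
       [ 2.02509804e-01,  2.72021640e-03, -9.79276457e-01,
         1.00804482e+00],
       [ 0.00000000e+00,  0.00000000e+00,  0.00000000e+00,
         1.00000000e+00]])}
wrist {'vertical_fov': 59.310880106898935, 'cx': 254.68392731027575, 'cy': 191.1577346772986, 'tool_from_camera': array([[ 1.16174589e-04,  9.46464521e-01,  3.22807832e-01,
        -8.29731021e-02],
       [-6.11383722e-04, -3.22807707e-01,  9.46464374e-01,
        -1.42851451e-01],
       [ 9.99999806e-01, -3.07314564e-04,  5.41150950e-04,
         2.65062746e-04],
       [ 0.00000000e+00,  0.00000000e+00,  0.00000000e+00,
         1.00000000e+00]])}
```

View pics/top0.png

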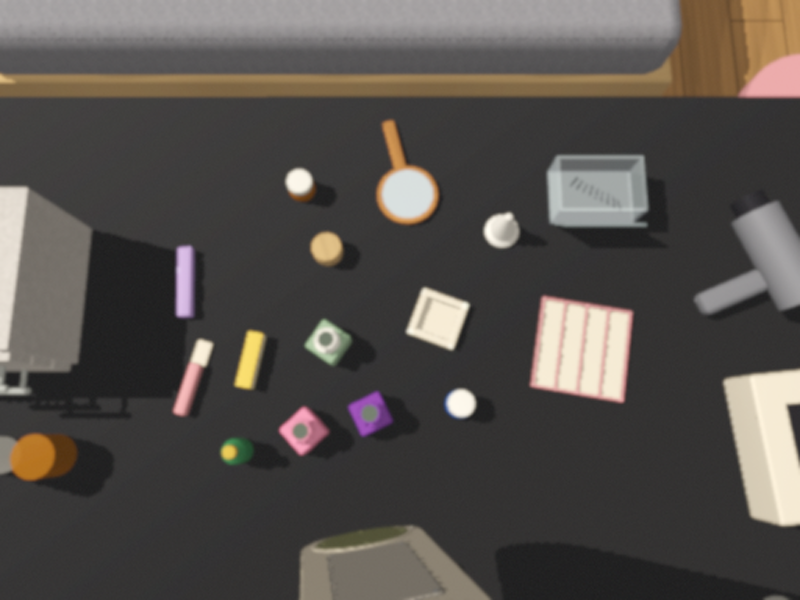

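View pics/side0.png

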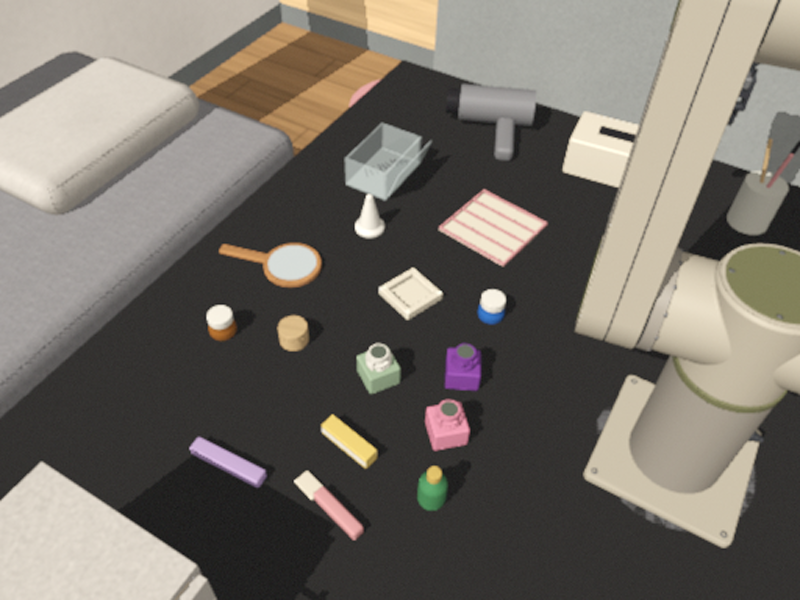

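View pics/wrist0.png

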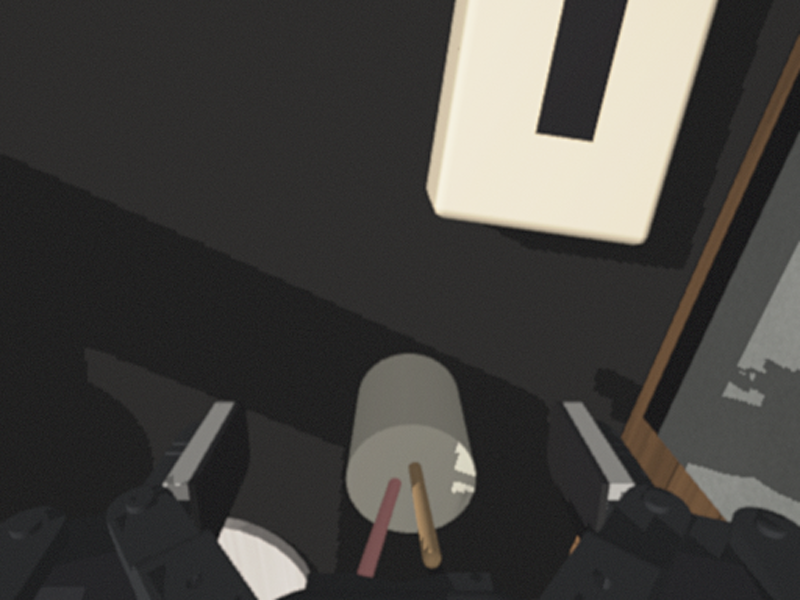

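Pictures: the top view shows the sage jar near (328,342) and pink and purple look-alikes at (303,431) and (370,414). The lid is at (327,249), the holder at (438,319) and the tray at (581,349). Three tools are out: clip (185,282), spatula (193,378) and buffer (250,360). No tweezer shows so far.

```bash
cat > h.py <<'E'
from cell import arm
import numpy as np,cv2
from scipy.spatial.transform import Rotation as R
def K(p):
    f=192/np.tan(np.radians(p['vertical_fov'])/2); return f,p['cx'],p['cy']
def campose(n,obs=None):
    p=arm.camera_params(n)
    if n=='wrist':
        o=obs or arm.get_obs(); w,x,y,z=o['eef_rot']
        T=np.eye(4);T[:3,:3]=R.from_quat([x,y,z,w]).as_matrix();T[:3,3]=o['tcp_pos']
        return p,T@p['tool_from_camera']
    return p,np.linalg.inv(p['world_to_cam'])
def ray(n,rc,obs=None):
    p,T=campose(n,obs);f,cx,cy=K(p)
    d=T[:3,:3]@np.array([(rc[1]-cx)/f,(rc[0]-cy)/f,1.]);return T[:3,3],d/np.linalg.norm(d)
def onz(n,rc,z,obs=None):
    o,d=ray(n,rc,obs);return o+d*(z-o[2])/d[2]
def tri(rays):
    A=np.zeros((3,3));b=np.zeros(3)
    for o,d in rays:
        M=np.eye(3)-np.outer(d,d);A+=M;b+=M@o
    return np.linalg.solve(A,b)
def proj(n,P,obs=None):
    p,T=campose(n,obs);f,cx,cy=K(p);c=np.linalg.inv(T)@np.append(P,1);return np.array([cy+f*c[1]/c[2],cx+f*c[0]/c[2]])
E
python3 - <<'E'
from h import *
Z=dict(jar_mid=.022,jar_rim=.07,lid_mid=.018,lid_top=.036,pocket=.004,slot0=.003,slot1=.003,slot2=.003,slot3=.003,spatula_mid=.01,tweezer_mid=.008,buffer_mid=.013,clip_mid=.01)
arm.capture('top');arm.capture('side')
for l,z in Z.items():
    out=[]
    for n in ['top','side']:
        for d in arm.mark_of(n,l)[:4]:
            out.append((n,round(d['conf'],2),np.round(d['location'],1).tolist(),np.round(onz(n,d['location'],z)[:2],4).tolist()))
    print(l,*out,sep='\n  ')
print(arm.get_obs()['time'])
E
```

```text
jar_mid
  ('top', 0.96, [266.8, 238.4], [0.3428, 0.0345])
  ('top', 0.95, [274.1, 194.2], [0.3239, 0.1496])
  ('top', 0.6, [220.7, 210.7], [0.464, 0.1099])
  ('side', 0.9, [271.6, 286.3], [0.3169, 0.1456])
  ('side', 0.78, [235.0, 293.3], [0.3521, 0.0385])
  ('side', 0.57, [238.1, 242.0], [0.4611, 0.1162])
jar_rim
  ('top', 0.85, [266.0, 237.9], [0.3439, 0.0335])
  ('top', 0.81, [219.1, 207.9], [0.4619, 0.1116])
  ('top', 0.67, [278.0, 190.9], [0.3145, 0.1501])
  ('side', 0.75, [225.2, 299.8], [0.3397, 0.0362])
  ('side', 0.74, [323.5, 208.5], [0.3894, 0.3725])
  ('side', 0.71, [225.7, 240.8], [0.4658, 0.1147])
  ('side', 0.7, [260.5, 285.5], [0.3221, 0.1477])
lid_mid
  ('top', 0.52, [156.2, 209.2], [0.6448, 0.1189])
  ('top', 0.28, [238.6, 126.8], [0.4164, 0.333])
  ('side', 0.79, [210.6, 188.2], [0.6352, 0.1113])
  ('side', 0.24, [322.4, 208.5], [0.4069, 0.3514])
lid_top
  ('top', 0.72, [157.8, 210.5], [0.6349, 0.113])
  ('top', 0.45, [124.4, 261.0], [0.7313, -0.025])
  ('side', 0.69, [205.6, 188.0], [0.6359, 0.1086])
pocket
  ('top', 0.8, [202.1, 282.2], [0.5179, -0.0833])
  ('sid
[... 1349 characters left out ...]
ide', 0.7, [141.6, 319.4], [0.452, -0.3463])
  ('side', 0.65, [155.6, 304.5], [0.4644, -0.2634])
  ('side', 0.42, [212.4, 141.7], [0.7486, 0.1736])
spatula_mid
  ('top', 0.97, [238.9, 124.9], [0.4163, 0.3406])
  ('top', 0.54, [147.6, 319.4], [0.6724, -0.1893])
  ('side', 0.95, [322.8, 207.8], [0.4102, 0.35])
tweezer_mid
buffer_mid
  ('top', 0.69, [227.8, 158.8], [0.4459, 0.2503])
  ('top', 0.23, [219.6, 364.8], [0.4685, -0.3052])
  ('side', 0.58, [281.1, 221.6], [0.4407, 0.245])
  ('side', 0.41, [144.3, 237.1], [0.6636, -0.1888])
  ('side', 0.4, [171.7, 186.2], [0.7293, -0.009])
clip_mid
  ('top', 0.61, [182.2, 116.5], [0.5724, 0.3743])
  ('side', 0.96, [293.3, 144.2], [0.5809, 0.3661])
1.55
```

```bash
cat >> h.py <<'E'
def toolR(o=None):
    o=o or arm.get_obs(); w,x,y,z=o['eef_rot']; return R.from_quat([x,y,z,w]).as_matrix()
def plan(p,jawdeg=None):
    "dp(mm), turn(rad) to bring TCP to p with jaw axis (tool z) along jawdeg (mod 180)"
    o=arm.get_obs();M=toolR(o);dp=M.T@(np.array(p)-o['tcp_pos'])*1000
    a=np.degrees(np.arctan2(M[1,2],M[0,2])); t=0
    if jawdeg is not None:
        t=(jawdeg-a+90)%180-90   # world ccw
        t=-np.radians(t)         # tool y is down
    print('t',o['time'],'tcp',np.round(o['tcp_pos'],4),'jaw',round(a,1),'tilt',round(np.degrees(np.arccos(-M[2,1])),2),'q6',round(o['q'][5],3),'gap',round(o['finger_gap'],4),'F',np.round(o['contact_force'],1))
    print('dp',np.round(dp,1),'turn',round(t,3))
def st():
    plan(arm.get_obs()['tcp_pos'])
E
python3 - <<'E'
from h import *
print(toolR().round(3))
plan([0.47,-0.32,0.30],85);plan([0.45,-0.05,.3],90)
E
```

```text
[[-0.971 -0.     0.238]
 [-0.238  0.    -0.971]
 [ 0.    -1.    -0.   ]]
t 1.55 tcp [ 0.1431 -0.5827  0.2313] jaw -76.2 tilt 0.0 q6 -0.085 gap 0.0858 F [0.  0.1 0.1]
dp [-380.1  -68.7 -177.2] turn 0.328
t 1.55 tcp [ 0.1431 -0.5827  0.2313] jaw -76.2 tilt 0.0 q6 -0.085 gap 0.0858 F [0.  0.1 0.1]
dp [-425.1  -68.7 -444.1] turn 0.241
```

```bash
python3 -m pendant '[{"gripper":1,"dp":[-60,-70,-25],"turn":0.1},{"gripper":1,"dp":[-120,-70,-50],"turn":0.2},{"gripper":1,"dp":[-180,-70,-80],"turn":0.33},{"gripper":1,"dp":[-240,-70,-110],"turn":0.33},{"gripper":1,"dp":[-300,-70,-140],"turn":0.33},{"gripper":1,"dp":[-350,-70,-160],"turn":0.33},{"gripper":1,"dp":[-380,-70,-175],"turn":0.33},{"gripper":1,"dp":[-380,-70,-175],"turn":0.33},{"gripper":1,"dp":[-380,-70,-175],"turn":0.33}]' 60
python3 - <<'E'
from h import *
plan([0.50,-0.04,.3])
im=arm.capture('wrist');cv2.imwrite('pics/w1.png',im[:,:,::-1])
E
```

```text
time: 2.68
tcp_pos: [0.4705, -0.3219, 0.3012]
eef_rot: [0.031, -0.031, -0.706, 0.706]
contact_force: [-0.1, 0.0, 0.6]
finger_gap: 0.0854
t 2.675 tcp [ 0.4705 -0.3219  0.3012] jaw -95.0 tilt 0.03 q6 0.969 gap 0.0854 F [-0.1  0.   0.6]
dp [  -4.6    1.1 -283.4] turn 0
```

View pics/w1.png

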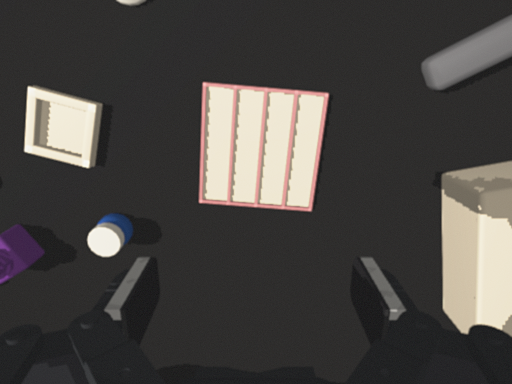

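```bash
cat >> h.py <<'E'
def maskrect(mask,z,n='wrist',obs=None):
    c=max(cv2.findContours(mask.astype(np.uint8),cv2.RETR_EXTERNAL,cv2.CHAIN_APPROX_NONE)[0],key=cv2.contourArea)[:,0]
    W=np.array([onz(n,(p[1],p[0]),z,obs)[:2] for p in c]).astype(np.float32)
    (cx,cy),(w,h),a=cv2.minAreaRect(W*1000)
    return np.round([cx,cy,w,h,a],1),W
def comp(mask,seed):
    n,l=cv2.connectedComponents(cv2.morphologyEx(mask.astype(np.uint8),cv2.MORPH_CLOSE,np.ones((3,3))));return l==l[seed[0],seed[1]]
E
python3 - <<'E'
from h import *
o=arm.get_obs()
im=cv2.imread('pics/w1.png')
m=im[:,:,2]>110
print(maskrect(comp(m,(150,250)),.008,obs=o)[0])
print(maskrect(comp(m,(160,40)),.016,obs=o)[0])
for n,s in [('top',None)]:
    t=arm.capture('top');mt=t[:,:,0]>120
    print(maskrect(comp(mt,(225,365)),.008,'top')[0])
    print(maskrect(comp(mt,(190,275)),.016,'top')[0])
E
```

```text
[ 460.1 -329.3  158.3  160.4   80.2]
[ 352.2 -314.8  850.6  564.8   84.8]
[ 338.8 -428.8  544.  1179.3   35.1]
[512.7 -75.8  90.4  91.1  70. ]
```

```bash
python3 -m pendant '[{"gripper":1,"dp":[-4,0,-60],"turn":0},{"gripper":1,"dp":[-4,0,-120],"turn":0},{"gripper":1,"dp":[-4,0,-180],"turn":0},{"gripper":1,"dp":[-4,0,-240],"turn":0},{"gripper":1,"dp":[-4,0,-283],"turn":0},{"gripper":1,"dp":[-4,0,-283],"turn":0},{"gripper":1,"dp":[-4,0,-283],"turn":0}]'
python3 - <<'E'
from h import *
plan([0.50,-0.04,.3])
im=arm.capture('wrist');cv2.imwrite('pics/w2.png',im[:,:,::-1])
E
```

```text
time: 3.65
tcp_pos: [0.4994, -0.042, 0.3014]
eef_rot: [0.032, -0.032, -0.706, 0.707]
contact_force: [0.5, -0.4, -0.1]
finger_gap: 0.0857
t 3.65 tcp [ 0.4994 -0.042   0.3014] jaw -95.2 tilt 0.04 q6 1.475 gap 0.0857 F [ 0.5 -0.4 -0.1]
dp [-0.4  1.4 -2. ] turn 0
```

View pics/w2.png

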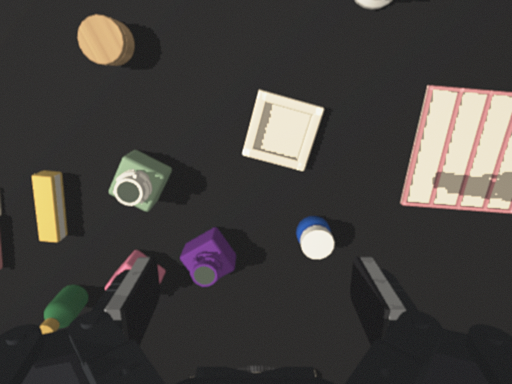

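```bash
python3 - <<'E'
from h import *
o=arm.get_obs()
im=cv2.imread('pics/w2.png')
m=im[:,:,2]>120
r,W=maskrect(comp(m,(98,290)),.016,obs=o);print('holder',r)
# pocket marks
for d in arm.mark_of('wrist','pocket')[:2]: print(d['conf'],d['location'],onz('wrist',d['location'],.004,o))
for d in arm.mark_of('wrist','jar_rim')[:4]: print('rim',d['conf'],d['location'],onz('wrist',d['location'],.07,o))
for d in arm.mark_of('wrist','jar_mid')[:4]: print('mid',d['conf'],d['location'],onz('wrist',d['location'],.022,o))
for d in arm.mark_of('wrist','jar_shoulder')[:4]: print('sh',d['conf'],d['location'],onz('wrist',d['location'],.044,o))
for d in arm.mark_of('wrist','lid_top')[:2]: print('lid',d['conf'],d['location'],onz('wrist',d['location'],.036,o))
cv2.imwrite('pics/c2.png',cv2.resize(im[130:240,90:330],None,fx=3.3,fy=3.3,interpolation=cv2.INTER_CUBIC))
E
```

```text
holder [512.8 -78.3  85.1  85.5  69.6]
0.72 [134.1, 278.8] [ 0.50810814 -0.07540793  0.004     ]
0.36 [41.9, 98.6] [0.63792904 0.13200337 0.004     ]
rim 0.89 [274.6, 204.7] [0.34861947 0.03511815 0.07      ]
rim 0.6 [193.1, 126.9] [0.4664723 0.1107219 0.07     ]
mid 0.92 [179.3, 144.2] [0.46835691 0.10478706 0.022     ]
mid 0.74 [258.1, 208.2] [0.34497927 0.03735273 0.022     ]
mid 0.55 [277.0, 134.8] [0.32400704 0.14733403 0.022     ]
sh 0.75 [261.8, 208.3] [0.35171119 0.03343058 0.044     ]
sh 0.67 [182.5, 138.0] [0.47089775 0.10520056 0.044     ]
sh 0.49 [203.6, 53.3] [0.45311034 0.2178331  0.044     ]
lid 0.71 [39.1, 98.6] [0.63666929 0.11808581 0.036     ]
```

View pics/c2.png

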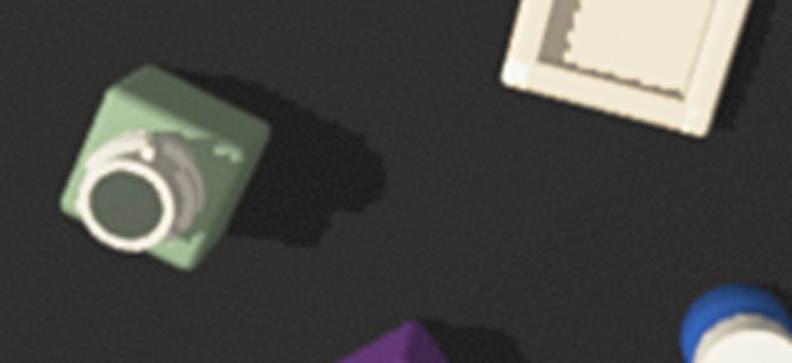

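The sage-green body at wrist-picture (140,182) is the jar meant. The pink one at (135,277) and the purple one at (208,255) are the look-alikes named as excluded, and the crop confirms the green colour and white neck.

```bash
python3 -c "
from h import *
plan([0.467,.107,.22],None)"; python3 -m pendant '[{"gripper":1,"dp":[10,30,-60],"turn":0},{"gripper":1,"dp":[20,60,-110],"turn":0},{"gripper":1,"dp":[19,82,-146],"turn":0},{"gripper":1,"dp":[19,82,-146],"turn":0},{"gripper":1,"dp":[19,82,-146],"turn":0}]'
python3 - <<'E'
from h import *
st();o=arm.get_obs()
im=arm.capture('wrist');cv2.imwrite('pics/w3.png',im[:,:,::-1])
for l,z in [('jar_rim',.07),('jar_mid',.022),('jar_shoulder',.044)]:
  for d in arm.mark_of('wrist',l)[:4]: print(l,d['conf'],d['location'],onz('wrist',d['location'],z,o))
E
```

```text
t 3.95 tcp [ 0.4995 -0.0416  0.3012] jaw -95.2 tilt 0.01 q6 1.476 gap 0.0856 F [1.  0.6 0.6]
dp [  45.9   81.2 -145.1] turn 0
time: 4.58
tcp_pos: [0.4939, 0.106, 0.2196]
eef_rot: [0.031, -0.032, -0.706, 0.707]
contact_force: [-0.2, -0.3, 0.2]
finger_gap: 0.0855
t 4.575 tcp [0.4939 0.106  0.2196] jaw -95.1 tilt 0.03 q6 1.77 gap 0.0855 F [-0.2 -0.3  0.2]
dp [0. 0. 0.] turn 0
jar_rim 0.88 [200.5, 251.4] [0.46851722 0.11082005 0.07      ]
jar_rim 0.72 [303.6, 334.2] [0.34766047 0.03603888 0.07      ]
jar_rim 0.67 [333.2, 231.4] [0.31971206 0.1460797  0.07      ]
jar_mid 0.82 [277.1, 326.3] [0.34791967 0.03450102 0.022     ]
jar_mid 0.76 [303.7, 232.8] [0.32091816 0.14735206 0.022     ]
jar_mid 0.61 [184.3, 254.0] [0.46875653 0.10842267 0.022     ]
jar_shoulder 0.9 [191.2, 253.3] [0.46859352 0.10912086 0.044     ]
jar_shoulder 0.67 [286.4, 330.5] [0.35037434 0.03426018 0.044     ]
jar_shoulder 0.56 [317.0, 230.1] [0.31970666 0.14925492 0.044     ]
```

View pics/w3.png

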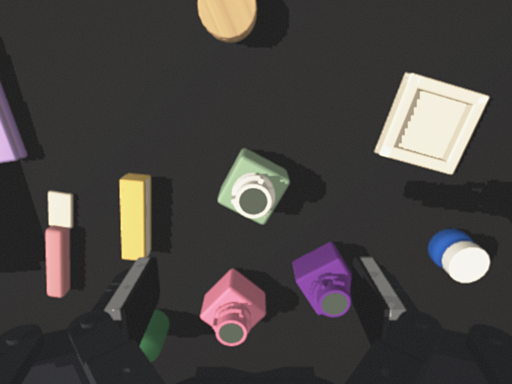

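```bash
python3 - <<'E'
from h import *
o=arm.get_obs()
im=cv2.imread('pics/w3.png')
hsv=cv2.cvtColor(im,cv2.COLOR_BGR2HSV);g=(hsv[:,:,0]>40)&(hsv[:,:,0]<85)&(hsv[:,:,1]>40)&(hsv[:,:,2]>50)
r,W=maskrect(comp(g,(170,240)),.044,obs=o);print('jar',r)
c=cv2.resize(im[140:235,205:305],None,fx=6,fy=6,interpolation=cv2.INTER_CUBIC)
# overlay model square at shoulder for angles
for a,col in [(62,(0,0,255)),]:
  for z in (.044,0):
    pts=[]
    for k in range(4):
        t=np.radians(a+45+90*k);P=np.array([.4686,.1095,z])+.028*2**.5*np.array([np.cos(t),np.sin(t),0])
        rc=proj('wrist',P,o);pts.append([(rc[1]-205)*6,(rc[0]-140)*6])
    cv2.polylines(c,[np.int32(pts)],True,col,1)
cv2.imwrite('pics/c3.png',c)
m=(im[:,:,2]>120)
r,W=maskrect(comp(m,(160,400)),.016,obs=o);print('holder',r)
E
```

```text
jar [473.1 108.4  58.9  63.5  56.3]
holder [514.  -75.9  90.8  85.   69.5]
```

View pics/c3.png

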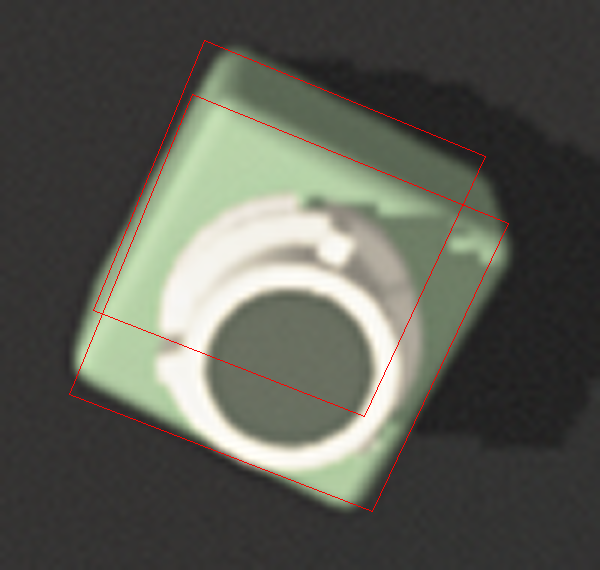

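```bash
cat >> h.py <<'E'
from scipy.optimize import minimize
def fitprism(mask,obs,x0,size,z0,z1,n='wrist',inset=0.0):
    "fit box pose (x,y,deg) so its silhouette matches mask"
    p,T=campose(n,obs);f,cx,cy=K(p);Ti=np.linalg.inv(T);S=4
    ys,xs=np.where(mask);r0,c0=max(ys.min()-15,0),max(xs.min()-15,0)
    sub=cv2.resize(mask[r0:ys.max()+15,c0:xs.max()+15].astype(np.float32),None,fx=S,fy=S,interpolation=cv2.INTER_LINEAR)
    sub=(sub>.5)
    def pts(v):
        t=np.radians(v[2]);c,s=np.cos(t),np.sin(t);P=[]
        hx,hy=size[0]/2,size[1]/2;i=inset
        for z in (z0,z1):
            for a,b in [(hx,hy-i),(hx-i,hy),(-hx+i,hy),(-hx,hy-i),(-hx,-hy+i),(-hx+i,-hy),(hx-i,-hy),(hx,-hy+i)]:
                P.append([v[0]/1000+c*a-s*b,v[1]/1000+s*a+c*b,z,1])
        C=Ti@np.array(P).T
        return np.stack([f*C[0]/C[2]+cx-c0,f*C[1]/C[2]+cy-r0],1)
    def cost(v):
        h=cv2.convexHull(np.float32((pts(v)+.5)*S-.5));im=np.zeros(sub.shape,np.uint8)
        cv2.fillConvexPoly(im,np.int32(np.round(h*16)),1,shift=4)
        return np.logical_xor(im>0,sub).sum()/sub.sum()
    best=None
    for da in (0,8,-8,20,-20):
        x=np.array(x0,float);x[2]+=da
        r=minimize(cost,x,method='Nelder-Mead',options=dict(initial_simplex=[x,x+[6,0,0],x+[0,6,0],x+[0,0,8]],maxiter=200))
        if best is None or r.fun<best.fun: best=r
    return best.x.round(1),round(best.fun,3)
E
python3 - <<'E'
from h import *
o=arm.get_obs()
im=cv2.imread('pics/w3.png')
hsv=cv2.cvtColor(im,cv2.COLOR_BGR2HSV);g=(hsv[:,:,0]>40)&(hsv[:,:,0]<85)&(hsv[:,:,1]>40)&(hsv[:,:,2]>50)
m=comp((g|(im.min(2)>90)),(170,240));m=cv2.morphologyEx(m.astype(np.uint8),cv2.MORPH_CLOSE,np.ones((9,9)))>0
print(m.sum());print('jar',fitprism(m,o,(468.6,109.5,58),(.056,.056),0,.044,inset=.004))
h=comp(im[:,:,2]>110,(160,400));print('holder',fitprism(h,o,(510,-77,70),(.084,.084),0,.016))
im2=cv2.imread('pics/w2.png')
E
```

```text
3475
jar (array([468.9, 109.5,  56.1]), np.float64(0.026))
holder (array([513. , -78.9,  69.7]), np.float64(0.014))
```

```bash
python3 -c "
from h import *
plan([0.4689,.1095,.12],147)"
```

```text
t 4.775 tcp [0.4943 0.1056 0.2202] jaw -95.2 tilt 0.09 q6 1.771 gap 0.0853 F [0.3 0.2 0.6]
dp [ 25.8 100.2  -1.6] turn -1.086
```

```bash
python3 -m pendant '[{"gripper":1,"dp":[8,30,0],"turn":-0.18},{"gripper":1,"dp":[16,60,-1],"turn":-0.36},{"gripper":1,"dp":[25,90,-1.6],"turn":-0.54},{"gripper":1,"dp":[25.8,100,-1.6],"turn":-0.72},{"gripper":1,"dp":[25.8,100,-1.6],"turn":-0.9},{"gripper":1,"dp":[25.8,100,-1.6],"turn":-1.086},{"gripper":1,"dp":[25.8,100,-1.6],"turn":-1.086},{"gripper":1,"dp":[25.8,100,-1.6],"turn":-1.086}]'
python3 - <<'E'
from h import *
plan([0.4689,.1095,.016],147);o=arm.get_obs()
im=arm.capture('wrist');cv2.imwrite('pics/w4.png',im[:,:,::-1])
for l,z in [('jar_rim',.07),('jar_mid',.022),('jar_shoulder',.044)]:
  for d in arm.mark_of('wrist',l)[:2]: print(l,d['conf'],d['location'],onz('wrist',d['location'],z,o))
E
```

```text
time: 5.78
tcp_pos: [0.4685, 0.11, 0.1197]
eef_rot: [-0.337, 0.336, -0.622, 0.622]
contact_force: [0.1, -0.1, -0.0]
finger_gap: 0.0855
t 5.775 tcp [0.4685 0.11   0.1197] jaw -33.2 tilt 0.04 q6 0.703 gap 0.0855 F [ 0.1 -0.1 -0. ]
dp [  0.3 103.7   0.6] turn -0.003
jar_rim 0.98 [218.7, 250.5] [0.46591181 0.11058281 0.07      ]
jar_rim 0.84 [286.1, 39.7] [0.32135624 0.1467834  0.07      ]
jar_mid 0.97 [192.4, 256.0] [0.46932694 0.10918638 0.022     ]
jar_mid 0.79 [331.0, 183.9] [0.34608936 0.03604563 0.022     ]
jar_shoulder 0.98 [344.0, 178.6] [0.35001297 0.04113666 0.044     ]
jar_shoulder 0.86 [269.4, 57.0] [0.31655898 0.14586211 0.044     ]
```

View pics/w4.png

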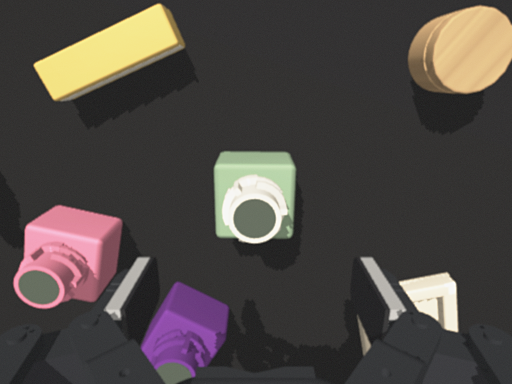

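```bash
python3 -m pendant '[{"gripper":1,"dp":[0,40,0.5],"turn":0},{"gripper":1,"dp":[0,80,0.5],"turn":0},{"gripper":1,"dp":[0,104,0.5],"turn":0},{"gripper":1,"dp":[0,104,0.5],"turn":0},{"gripper":0,"dp":[0,104,0.5],"turn":0},{"gripper":0,"dp":[0,104,0.5],"turn":0},{"gripper":0,"dp":[0,104,0.5],"turn":0},{"gripper":0,"dp":[0,104,0.5],"turn":0},{"gripper":0,"dp":[0,104,0.5],"turn":0}]' 60
python3 - <<'E'
from h import *
st()
E
```

```text
time: 7.1
tcp_pos: [0.4702, 0.1104, 0.0172]
eef_rot: [-0.339, 0.337, -0.621, 0.622]
contact_force: [-0.6, -0.0, 6.2]
finger_gap: 0.0549
t 7.1 tcp [0.4702 0.1104 0.0172] jaw -32.9 tilt 0.2 q6 0.698 gap 0.0549 F [-0.6 -0.   6.2]
dp [0. 0. 0.] turn 0
```

```bash
python3 -m pendant '[{"gripper":0,"dp":[0,-30,0],"turn":0},{"gripper":0,"dp":[0,-65,0],"turn":0},{"gripper":0,"dp":[0,-95,0],"turn":0},{"gripper":0,"dp":[0,-95,0],"turn":0}]'
python3 - <<'E'
from h import *
plan([.513,-.0785,.11],159.7)
E
```

```text
time: 7.6
tcp_pos: [0.4709, 0.1104, 0.1135]
eef_rot: [-0.34, 0.336, -0.62, 0.622]
contact_force: [0.6, -1.4, -2.5]
finger_gap: 0.0549
t 7.6 tcp [0.4709 0.1104 0.1135] jaw -32.9 tilt 0.36 q6 0.698 gap 0.0549 F [ 0.6 -1.4 -2.5]
dp [135.8   3.6 137.9] turn -0.22
```

```bash
python3 -m pendant '[{"gripper":0,"dp":[40,0,40],"turn":-0.07},{"gripper":0,"dp":[80,0,80],"turn":-0.15},{"gripper":0,"dp":[110,0,110],"turn":-0.22},{"gripper":0,"dp":[136,0,138],"turn":-0.22},{"gripper":0,"dp":[136,0,138],"turn":-0.22},{"gripper":0,"dp":[136,0,138],"turn":-0.22}]'
python3 - <<'E'
from h import *
o=arm.get_obs();plan([.513,-.0785,.11],159.7)
im=arm.capture('wrist');cv2.imwrite('pics/w5.png',im[:,:,::-1])
E
```

```text
time: 8.35
tcp_pos: [0.5096, -0.0785, 0.109]
eef_rot: [0.404, -0.404, 0.581, -0.58]
contact_force: [0.3, -0.4, -2.1]
finger_gap: 0.0553
t 8.35 tcp [ 0.5096 -0.0785  0.109 ] jaw -20.3 tilt 0.13 q6 0.102 gap 0.0553 F [ 0.3 -0.4 -2.1]
dp [-1.2 -1.   3.1] turn -0.0
```

View pics/w5.png

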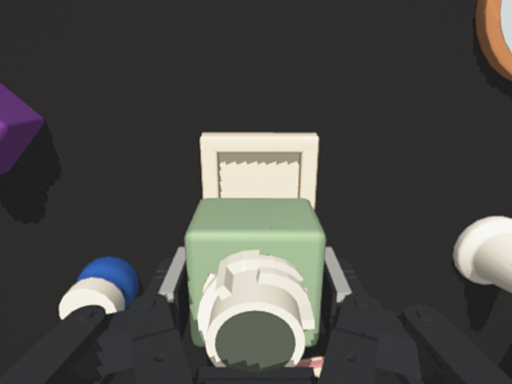

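```bash
python3 - <<'E'
from h import *
o=arm.get_obs();im=cv2.imread('pics/w5.png')
# detect edges with thresholds: sides at rows 150-190 , top row
g=im[:,:,2].astype(int)
for r in (140,150,160,170,180,190): 
    cc=np.where(g[r,150:370]>125)[0]+150; print(r,cc.min(),cc.max())
for c in (225,240,260,280,300): print(c,np.where(g[100:190,c]>125)[0].min()+100)
# far outer edge
def show(x,y,a):
    t=np.radians(a);c,s=np.cos(t),np.sin(t)
    for z in(.016,):
      for h in (.042,.030):
        print(h,[proj('wrist',[x+c*u-s*v,y+s*u+c*v,z],o).round(1).tolist() for u,v in [(h,h),(-h,h),(-h,-h),(h,-h)]])
show(.513,-.0785,69.7)
c=cv2.resize(im[120:260,170:350],None,fx=4.4,fy=4.2,interpolation=cv2.INTER_CUBIC);cv2.imwrite('pics/c5.png',c)
E
```

```text
140 200 318
150 200 318
160 201 317
170 202 316
180 202 316
190 203 315
225 132
240 132
260 132
280 133
300 133
0.042 [[136.4, 199.5], [243.8, 205.2], [243.9, 312.7], [136.5, 319.4]]
0.03 [[153.2, 217.3], [229.8, 220.0], [229.9, 298.0], [153.3, 301.5]]
```

View pics/c5.png

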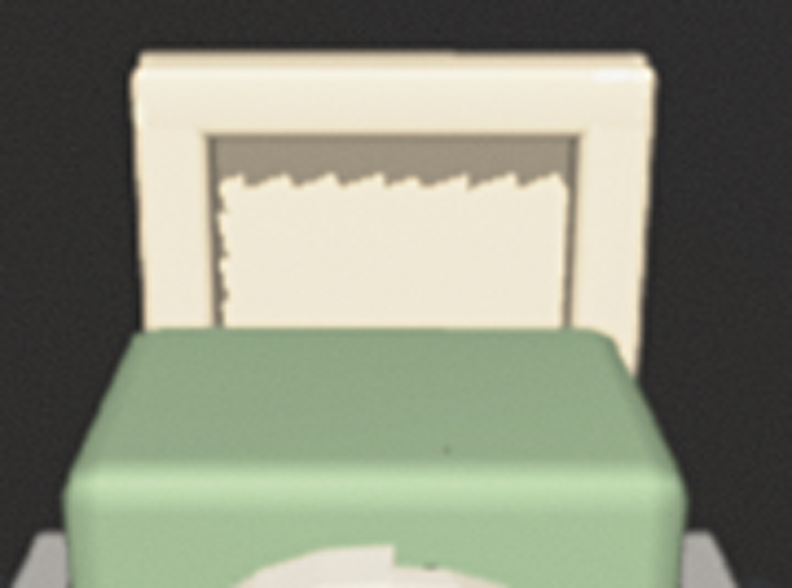

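```bash
python3 - <<'E'
from h import *
o=arm.get_obs();im=cv2.imread('pics/w5.png');M=toolR(o)
for d in (-.003,-.0015,0,.0015,.003):
    P=o['tcp_pos']+M[:,0]*d; z0=P[2]-.0172
    foot=[proj('wrist',np.append((P-M[:,0]*.028+s*M[:,2]*.024)[:2],z0),o).round(1) for s in(-1,1)]
    rim=[np.append((P+.0165*(np.cos(t)*M[:,0]+np.sin(t)*M[:,2]))[:2],z0+.07) for t in np.linspace(0,6.28,60)]
    rp=np.array([proj('wrist',p,o) for p in rim])
    print(d,foot,'rim rows',rp[:,0].min().round(1),rp[:,0].max().round(1),'cols',rp[:,1].min().round(1),rp[:,1].max().round(1))
for l,h in [('jar_rim',.07),('jar_mid',.022),('jar_shoulder',.044)]:
  for d in arm.mark_of('wrist',l)[:1]:
    print(l,d['conf'],d['location'],M.T@(onz('wrist',d['location'],o['tcp_pos'][2]-.0172+h,o)-o['tcp_pos'])*1000)
c=cv2.resize(im[230:384,170:350],None,fx=4.4,fy=3.9,interpolation=cv2.INTER_CUBIC);cv2.imwrite('pics/c5b.png',c)
E
```

```text
-0.003 [array([185.7, 206.5]), array([185.8, 302.8])] rim rows 289.5 371.0 cols 204.1 304.4
-0.0015 [array([188.6, 206.7]), array([188.6, 302.6])] rim rows 293.6 374.3 cols 204.3 304.2
0 [array([191.4, 206.8]), array([191.5, 302.5])] rim rows 297.6 377.6 cols 204.5 304.0
0.0015 [array([194.2, 206.9]), array([194.3, 302.4])] rim rows 301.6 380.9 cols 204.7 303.8
0.003 [array([197. , 207.1]), array([197.1, 302.2])] rim rows 305.5 384.2 cols 204.9 303.6
jar_rim 0.7 [345.1, 252.7] [  2.32402683 -52.79936215  -0.61237533]
jar_mid 0.97 [267.5, 255.0] [ 2.1553175  -4.80079991  0.20005014]
jar_shoulder 0.75 [296.2, 255.1] [  1.99108681 -26.80084962   0.2208138 ]
```

View pics/c5b.png

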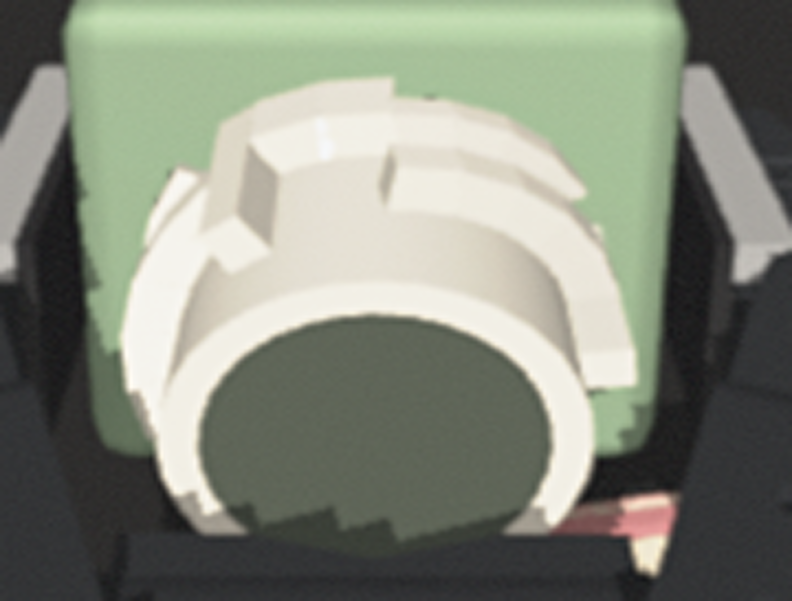

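```bash
python3 -m pendant '[{"gripper":0,"dp":[-3.5,0,2.8],"turn":0},{"gripper":0,"dp":[-3.5,20,2.8],"turn":0},{"gripper":0,"dp":[-3.5,50,2.8],"turn":0},{"gripper":0,"dp":[-3.5,65,2.8],"turn":0},{"gripper":0,"dp":[-3.5,65,2.8],"turn":0},{"gripper":0,"dp":[-3.5,65,2.8],"turn":0}]'
python3 - <<'E'
from h import *
o=arm.get_obs();M=toolR(o);plan(np.array([.513,-.0785,.0])-M[:,0]*.0023+[0,0,.02],159.7)
im=arm.capture('wrist');cv2.imwrite('pics/w6.png',im[:,:,::-1])
E
```

```text
time: 9.3
tcp_pos: [0.5153, -0.0768, 0.0464]
eef_rot: [-0.405, 0.404, -0.58, 0.581]
contact_force: [0.1, 0.8, -3.0]
finger_gap: 0.055
t 9.3 tcp [ 0.5153 -0.0768  0.0464] jaw -20.3 tilt 0.08 q6 0.107 gap 0.055 F [ 0.1  0.8 -3. ]
dp [ 0.1 26.4 -1.6] turn 0.0
```

View pics/w6.png

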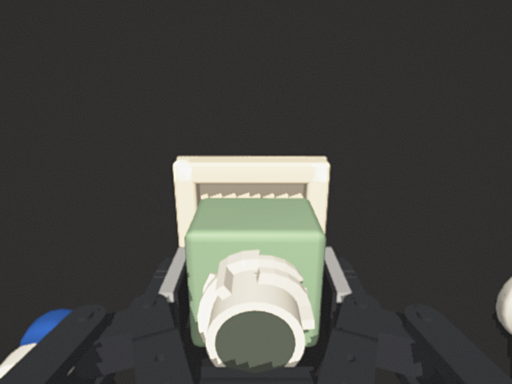

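```bash
python3 -m pendant '[{"gripper":0,"dp":[0,0,-1.6],"turn":0},{"gripper":0,"dp":[0,8,-1.6],"turn":0},{"gripper":0,"dp":[0,12,-1.6],"turn":0},{"gripper":0,"dp":[0,12,-1.6],"turn":0},{"gripper":0,"dp":[0,12,-1.6],"turn":0},{"gripper":0,"dp":[0,12,-1.6],"turn":0}]'
python3 - <<'E'
from h import *
o=arm.get_obs();M=toolR(o);plan(np.array([.513,-.0785,.0])-M[:,0]*.0023+[0,0,.022],159.7)
im=arm.capture('wrist');cv2.imwrite('pics/w7.png',cv2.resize(im[140:300,150:360,::-1],None,fx=3.6,fy=3.6,interpolation=cv2.INTER_CUBIC))
E
```

```text
time: 10.1
tcp_pos: [0.5131, -0.0762, 0.0335]
eef_rot: [-0.404, 0.404, -0.58, 0.58]
contact_force: [0.7, -0.2, -2.4]
finger_gap: 0.0546
t 10.1 tcp [ 0.5131 -0.0762  0.0335] jaw -20.3 tilt 0.02 q6 0.108 gap 0.0546 F [ 0.7 -0.2 -2.4]
dp [-0.1 11.5  0.7] turn 0.0
```

View pics/w7.png

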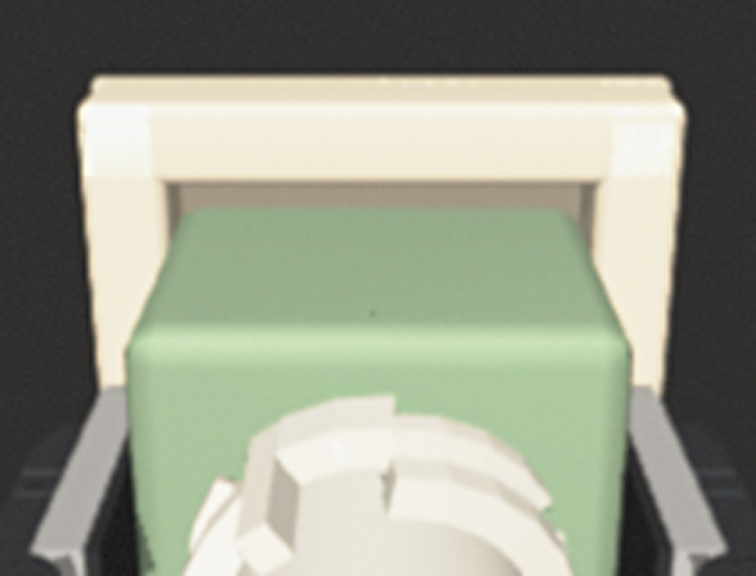

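```bash
python3 -m pendant '[{"gripper":0,"dp":[-0.7,0,0.3],"turn":0},{"gripper":0,"dp":[-0.7,4,0.3],"turn":0},{"gripper":0,"dp":[-0.7,8,0.3],"turn":0},{"gripper":0,"dp":[-0.7,10,0.3],"turn":0},{"gripper":0,"dp":[-0.7,12,0.3],"turn":0},{"gripper":0,"dp":[-0.7,12,0.3],"turn":0},{"gripper":0,"dp":[-0.7,12,0.3],"turn":0}]'
python3 - <<'E'
from h import *
st()
im=arm.capture('wrist');cv2.imwrite('pics/w8.png',cv2.resize(im[140:300,150:360,::-1],None,fx=3.6,fy=3.6,interpolation=cv2.INTER_CUBIC))
E
```

```text
time: 11.02
tcp_pos: [0.5136, -0.0756, 0.0213]
eef_rot: [-0.404, 0.404, -0.58, 0.58]
contact_force: [-0.7, -0.6, -0.3]
finger_gap: 0.0546
t 11.025 tcp [ 0.5136 -0.0756  0.0213] jaw -20.3 tilt 0.01 q6 0.109 gap 0.0546 F [-0.7 -0.6 -0.3]
dp [0. 0. 0.] turn 0
```

View pics/w8.png

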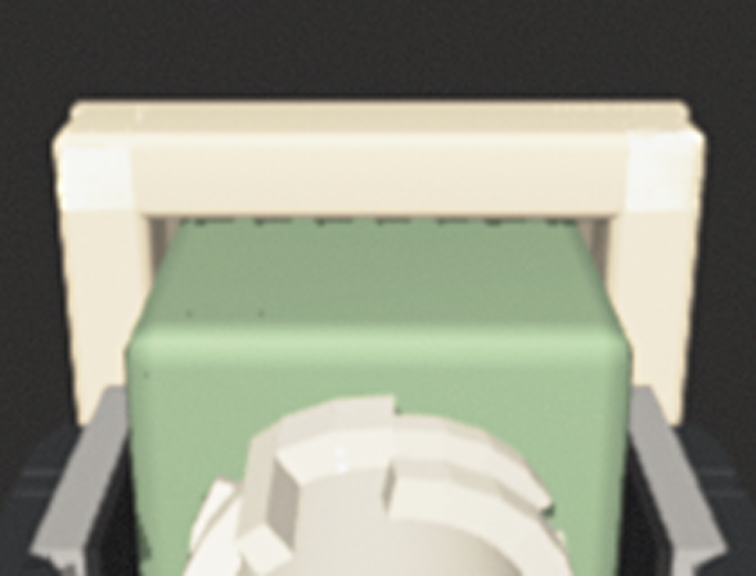

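```bash
python3 -m pendant '[{"gripper":0,"dp":[0,0.5,0],"turn":0},{"gripper":1,"dp":[0,0.5,0],"turn":0},{"gripper":1,"dp":[0,0.5,0],"turn":0},{"gripper":1,"dp":[0,-5,0],"turn":0},{"gripper":1,"dp":[0,-50,0],"turn":0},{"gripper":1,"dp":[0,-110,0],"turn":0},{"gripper":1,"dp":[0,-150,0],"turn":0},{"gripper":1,"dp":[0,-150,0],"turn":0},{"gripper":1,"dp":[0,-150,0],"turn":0}]'
python3 - <<'E'
from h import *
st();o=arm.get_obs()
im=arm.capture('wrist');cv2.imwrite('pics/w9.png',im[:,:,::-1])
for l,z in [('jar_rim',.074),('jar_mid',.026),('jar_shoulder',.048),('pocket',.004)]:
  for d in arm.mark_of('wrist',l)[:2]: print(l,d['conf'],d['location'],onz('wrist',d['location'],z,o))
plan([.638,.115,.171])
E
```

```text
time: 12.2
tcp_pos: [0.5132, -0.0755, 0.1709]
eef_rot: [0.404, -0.404, 0.58, -0.58]
contact_force: [0.1, 0.2, -0.1]
finger_gap: 0.0854
t 12.2 tcp [ 0.5132 -0.0755  0.1709] jaw -20.3 tilt 0.02 q6 0.109 gap 0.0854 F [ 0.1  0.2 -0.1]
dp [0. 0. 0.] turn 0
jar_mid 0.75 [175.3, 255.2] [ 0.51343883 -0.07623231  0.026     ]
jar_mid 0.6 [118.0, 26.7] [0.35079703 0.03723262 0.026     ]
jar_shoulder 0.85 [121.2, 10.3] [0.35209519 0.03686081 0.048     ]
jar_shoulder 0.6 [184.9, 256.6] [ 0.5138473  -0.07839543  0.048     ]
t 12.45 tcp [ 0.5126 -0.0754  0.1698] jaw -20.3 tilt 0.15 q6 0.109 gap 0.0852 F [-0.4  0.2 -0. ]
dp [-222.    -1.4   51.6] turn 0
```

View pics/w9.png

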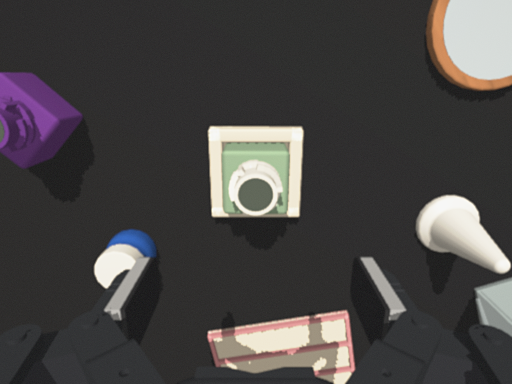

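```bash
python3 - <<'E'
from h import *
o=arm.get_obs();im=cv2.imread('pics/w9.png')
s=im[165:225,215:295];c=cv2.resize(s,None,fx=9,fy=9,interpolation=cv2.INTER_CUBIC)
d=(im[:,:,1]<130).astype(np.uint8);l=cv2.connectedComponents(d)[1];m=(l==l[194,256]);print(m.sum())
k=cv2.findContours(m.astype(np.uint8),cv2.RETR_EXTERNAL,cv2.CHAIN_APPROX_NONE)[0][0]
e=cv2.fitEllipse(k);print(e);print(onz('wrist',(e[0][1],e[0][0]),.074,o))
h=comp(im[:,:,2]>120,(130,250));print('holder',fitprism(h,o,(513,-78,70),(.084,.084),0,.016))
for zz,hh,col in [(.048,.028,(0,0,255)),(.016,.030,(255,0,0)),(.016,.042,(255,0,0))]:
    a=np.radians(69.7);cc,ss=np.cos(a),np.sin(a)
    pts=[proj('wrist',[.513+cc*u-ss*v,-.0785+ss*u+cc*v,zz],o) for u,v in [(hh,hh),(-hh,hh),(-hh,-hh),(hh,-hh)]]
    pass
rp=[proj('wrist',[.513+.0165*np.cos(t),-.0785+.0165*np.sin(t),.074],o) for t in np.linspace(0,6.28,60)]
cv2.polylines(c,[np.int32([((q[1]-215+.5)*9,(q[0]-165+.5)*9) for q in rp])],True,(0,0,255),1)
cv2.imwrite('pics/c9.png',c)
E
```

```text
848
((255.0863800048828, 194.3376007080078), (31.165517807006836, 32.783111572265625), 83.00834655761719)
[ 0.51227107 -0.076562    0.074     ]
holder (array([511.9, -77.6,  69.7]), np.float64(0.132))
```

View pics/c9.png

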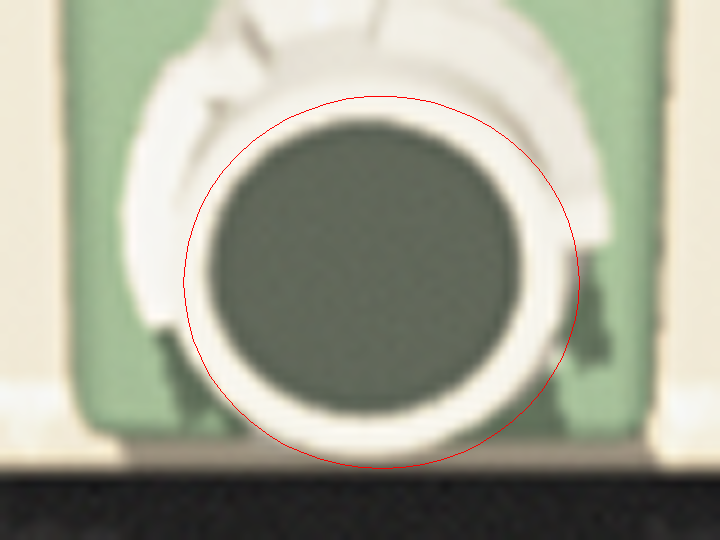

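```bash
python3 -m pendant '[{"gripper":1,"dp":[-55,0,13],"turn":0},{"gripper":1,"dp":[-110,0,26],"turn":0},{"gripper":1,"dp":[-165,0,39],"turn":0},{"gripper":1,"dp":[-205,0,48],"turn":0},{"gripper":1,"dp":[-222,0,52],"turn":0},{"gripper":1,"dp":[-222,0,52],"turn":0},{"gripper":1,"dp":[-222,0,52],"turn":0}]'
python3 - <<'E'
from h import *
o=arm.get_obs()
im=arm.capture('wrist');cv2.imwrite('pics/w10.png',im[:,:,::-1])
for l,z in [('lid_top',.036),('lid_mid',.018)]:
  for d in arm.mark_of('wrist',l)[:2]: print(l,d['conf'],d['location'],onz('wrist',d['location'],z,o)); plan(np.append(onz('wrist',d['location'],z,o)[:2],.008))
E
```

```text
time: 13.32
tcp_pos: [0.6386, 0.1133, 0.1709]
eef_rot: [0.403, -0.404, 0.58, -0.58]
contact_force: [-0.8, -0.7, 0.7]
finger_gap: 0.0855
lid_top 0.89 [173.6, 246.8] [0.63351804 0.11915547 0.036     ]
t 13.425 tcp [0.6388 0.1132 0.1714] jaw -20.4 tilt 0.02 q6 0.452 gap 0.0852 F [-0.8 -0.3  0.3]
dp [ -3.8 163.4  -7. ] turn 0
lid_mid 0.75 [169.4, 249.6] [0.63509549 0.11731285 0.018     ]
t 13.475 tcp [0.6389 0.1133 0.1715] jaw -20.4 tilt 0.01 q6 0.452 gap 0.0854 F [ 0.  -0.9  0.8]
dp [ -2.4 163.5  -5. ] turn 0
```

View pics/w10.png

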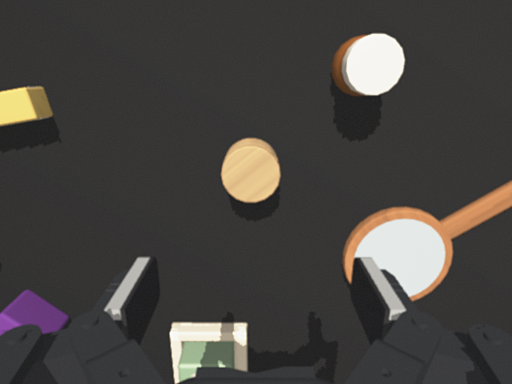

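```bash
python3 - <<'E'
from h import *
o=arm.get_obs();im=cv2.imread('pics/w10.png')
for d in arm.mark_of('wrist','mirror')[:1]: print(d['conf'],onz('wrist',d['location'],0,o))
print(onz('wrist',(255,398),.012,o))
hsv=cv2.cvtColor(im,cv2.COLOR_BGR2HSV);m=(hsv[:,:,0]>8)&(hsv[:,:,0]<25)&(hsv[:,:,1]>60)&(hsv[:,:,2]>70)
m=comp(m,(172,251));ys,xs=np.where(m);print(m.sum(),ys.min(),ys.max(),xs.min(),xs.max())
M=toolR(o)
# model cylinder silhouettes
def sil(v):
    pts=[]
    for z in(0,.036):
        for t in np.linspace(0,2*np.pi,60): pts.append(proj('wrist',[v[0]+.0255*np.cos(t),v[1]+.0255*np.sin(t),z],o)[::-1])
    im_=np.zeros(m.shape,np.uint8);cv2.fillConvexPoly(im_,np.int32(np.round(cv2.convexHull(np.float32(pts))*16)),1,shift=4);return np.logical_xor(im_>0,m).sum()
x=np.array([.635,.117]);r=minimize(sil,x,method='Nelder-Mead',options=dict(initial_simplex=[x,x+[.006,0],x+[0,.006]]));print(r.x,r.fun)
plan([r.x[0],r.x[1],.008])
E
```

```text
0.83 [ 0.74406082 -0.02646215  0.        ]
[ 0.74412214 -0.02048621  0.012     ]
3155 137 202 220 280Traceback (most recent call last):
  File "<stdin>", line 14, in <module>
    res = _minimize_neldermead(fun, x0, args, callback, bounds=bounds,
                               **options)
    fxr = func(xr)
    fx = function(np.copy(x), *(wrapper_args + args))
  File "<stdin>", line 12, in sil
  File "h.py", line 24, in proj
    p,T=campose(n,obs);f,cx,cy=K(p);c=np.linalg.inv(T)@np.append(P,1);return np.array([cy+f*c[1]/c[2],cx+f*c[0]/c[2]])
        ~~~~~~~^^^^^^^
  File "h.py", line 7, in campose
    p=arm.camera_params(n)
ValueError: time passes only in moves, steps and waits
```

```bash
sed -i 's/^def campose/_P={}\ndef cpar(n):\n    if n not in _P:_P[n]=arm.camera_params(n)\n    return _P[n]\ndef campose/; s/    p=arm.camera_params(n)$/    p=cpar(n)/' h.py; cat >> h.py <<'E'
def fitcyl(m,o,x0,r,z0,z1):
    th=np.linspace(0,2*np.pi,60)
    def sil(v):
        pts=[proj('wrist',[v[0]+r*np.cos(t),v[1]+r*np.sin(t),z],o)[::-1] for z in(z0,z1) for t in th]
        q=np.zeros(m.shape,np.uint8);cv2.fillConvexPoly(q,np.int32(np.round(cv2.convexHull(np.float32(pts))*16)),1,shift=4);return np.logical_xor(q>0,m).sum()
    x=np.array(x0);s=minimize(sil,x,method='Nelder-Mead',options=dict(initial_simplex=[x,x+[.006,0],x+[0,.006]]));return s.x,s.fun
def wood(im):
    h=cv2.cvtColor(im,cv2.COLOR_BGR2HSV);return (h[:,:,0]>8)&(h[:,:,0]<25)&(h[:,:,1]>60)&(h[:,:,2]>70)
E
python3 - <<'E'
from h import *
o=arm.get_obs();im=cv2.imread('pics/w10.png')
x,f=fitcyl(comp(wood(im),(172,251)),o,[.635,.117],.0255,0,.036);print(x,f)
plan([x[0],x[1],.008])
E
```

```text
[0.63662632 0.11778035] 41.0
t 13.525 tcp [0.639  0.1135 0.1716] jaw -20.4 tilt 0.01 q6 0.452 gap 0.0852 F [ 0.5 -0.   0.9]
dp [ -3.2 163.6  -3.7] turn 0
```

```bash
python3 -m pendant '[{"gripper":1,"dp":[-3,50,-4],"turn":0},{"gripper":1,"dp":[-3,100,-4],"turn":0},{"gripper":1,"dp":[-3,145,-4],"turn":0},{"gripper":1,"dp":[-3,163,-4],"turn":0},{"gripper":1,"dp":[-3,163,-4],"turn":0},{"gripper":0,"dp":[-3,163,-4],"turn":0},{"gripper":0,"dp":[-3,163,-4],"turn":0},{"gripper":0,"dp":[-3,163,-4],"turn":0},{"gripper":0,"dp":[-3,163,-4],"turn":0},{"gripper":0,"dp":[-3,163,-4],"turn":0}]' 50
python3 - <<'E'
from h import *
st()
E
```

```text
time: 14.78
tcp_pos: [0.6387, 0.1191, 0.0113]
eef_rot: [-0.406, 0.403, -0.579, 0.581]
contact_force: [0.2, -0.7, 7.2]
finger_gap: 0.0501
t 14.775 tcp [0.6387 0.1191 0.0113] jaw -20.3 tilt 0.27 q6 0.459 gap 0.0501 F [ 0.2 -0.7  7.2]
dp [0. 0. 0.] turn 0
```

```bash
python3 -m pendant '[{"gripper":0,"dp":[0,-40,0],"turn":0},{"gripper":0,"dp":[0,-90,0],"turn":0},{"gripper":0,"dp":[0,-130,0],"turn":0},{"gripper":0,"dp":[0,-130,0],"turn":0},{"gripper":0,"dp":[0,-130,0],"turn":0}]'
python3 - <<'E'
from h import *
o=arm.get_obs();im=arm.capture('wrist')[:,:,::-1].copy();cv2.imwrite('pics/w11.png',im)
plan([.5126,-.077,.14])
E
```

```text
time: 15.4
tcp_pos: [0.6365, 0.1188, 0.1385]
eef_rot: [-0.404, 0.404, -0.58, 0.58]
contact_force: [-0.4, -0.8, -0.7]
finger_gap: 0.0498
t 15.45 tcp [0.6357 0.1188 0.1372] jaw -20.3 tilt 0.09 q6 0.459 gap 0.0499 F [-0.4 -0.  -1.5]
dp [226.3  -2.5 -47.6] turn 0
```

View pics/w11.png

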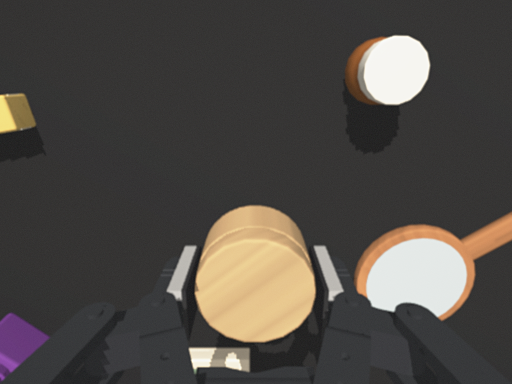

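```bash
cat >> h.py <<'E'
def lidoff(im,o,low,seed):
    zb=o['tcp_pos'][2]-low; m=comp(wood(im),seed);x,f=fitcyl(m,o,o['tcp_pos'][:2]+[.001,0],.0255,zb,zb+.036)
    print('lid off tool mm',(toolR(o).T@(np.append(x,o['tcp_pos'][2])-o['tcp_pos'])*1000).round(2),x,f,m.sum());return x
E
python3 - <<'E'
from h import *
o=arm.get_obs();im=cv2.imread('pics/w11.png')
for low in(.009,.0113,.0135): lidoff(im,o,low,(290,255))
E
```

```text
lid off tool mm [ 0.98  0.   -0.1 ] [0.63527403 0.11789768] 652.0 13342
lid off tool mm [1.84 0.   0.05] [0.63511997 0.1170431 ] 224.0 13342
lid off tool mm [3.07 0.   0.02] [0.63466766 0.11589076] 256.0 13342
```

```bash
python3 -m pendant '[{"gripper":0,"dp":[50,0,-11],"turn":0},{"gripper":0,"dp":[105,0,-22],"turn":0},{"gripper":0,"dp":[160,0,-34],"turn":0},{"gripper":0,"dp":[205,0,-44],"turn":0},{"gripper":0,"dp":[224,0,-47.6],"turn":0},{"gripper":0,"dp":[224,0,-47.6],"turn":0},{"gripper":0,"dp":[224,20,-47.6],"turn":0},{"gripper":0,"dp":[224,35,-47.6],"turn":0},{"gripper":0,"dp":[224,35,-47.6],"turn":0},{"gripper":0,"dp":[224,35,-47.6],"turn":0}]'
python3 - <<'E'
from h import *
o=arm.get_obs();im=arm.capture('wrist')[:,:,::-1].copy();cv2.imwrite('pics/w12.png',im)
plan([.5133,-.0752,.08]);lidoff(im,o,.0125,(290,255))
E
```

```text
time: 16.7
tcp_pos: [0.5145, -0.0744, 0.1035]
eef_rot: [0.404, -0.404, 0.58, -0.58]
contact_force: [-0.8, -0.0, -0.0]
finger_gap: 0.0496
t 16.75 tcp [ 0.5147 -0.0745  0.1039] jaw -20.3 tilt 0.04 q6 0.111 gap 0.0498 F [ 0.9  0.4 -0.4]
dp [ 1.1 23.9 -1.1] turn 0
lid off tool mm [ 3.06 -0.   -0.02] [ 0.51342403 -0.07722862] 208.0 13187
```

View pics/w12.png

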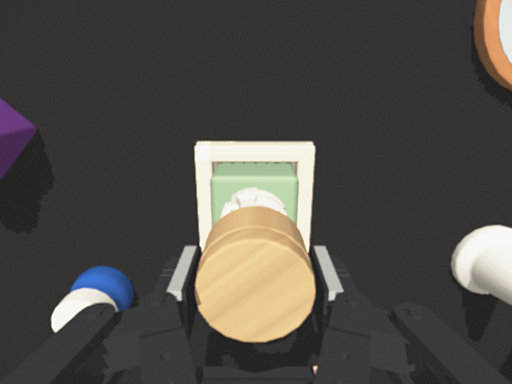

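```bash
python3 -m pendant '[{"gripper":0,"dp":[0.3,0,-1.2],"turn":0},{"gripper":0,"dp":[0.3,8,-1.2],"turn":0},{"gripper":0,"dp":[0.3,14,-1.2],"turn":0},{"gripper":0,"dp":[0.3,17,-1.2],"turn":0},{"gripper":0,"dp":[0.3,19,-1.2],"turn":0},{"gripper":0,"dp":[0.3,21,-1.2],"turn":0},{"gripper":0,"dp":[0.3,21,-1.2],"turn":0},{"gripper":0,"dp":[0.3,21,-1.2],"turn":0}]'
python3 - <<'E'
from h import *
o=arm.get_obs();im=arm.capture('wrist')[:,:,::-1].copy();cv2.imwrite('pics/w13.png',im)
plan([.5133,-.0752,.08]);print(o['moment'])
E
```

```text
time: 17.75
tcp_pos: [0.5131, -0.0746, 0.0824]
eef_rot: [-0.404, 0.404, -0.58, 0.58]
contact_force: [-0.4, 0.2, 0.1]
finger_gap: 0.0499
t 17.8 tcp [ 0.5131 -0.0747  0.0825] jaw -20.3 tilt 0.02 q6 0.111 gap 0.0497 F [-0.4 -0.2 -1. ]
dp [0.4 2.5 0.4] turn 0
[-0.03761869  0.00427693 -0.03795076]
```

View pics/w13.png

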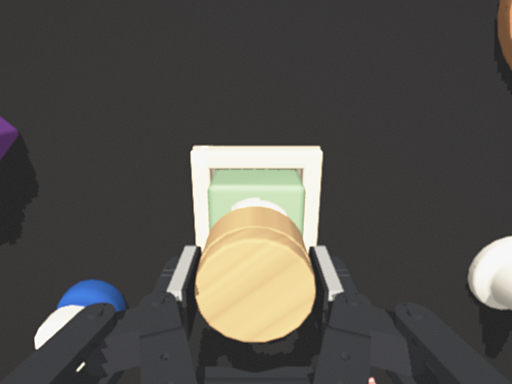

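```bash
python3 -m pendant '[{"gripper":0,"dp":[0.2,2,0],"turn":0},{"gripper":0,"dp":[0.2,4,0],"turn":0},{"gripper":0,"dp":[0.2,4,0],"turn":0},{"gripper":0,"dp":[0.2,4,0],"turn":0}]'; python3 -m pendant '[{"gripper":0,"dp":[0,2,0],"turn":0},{"gripper":0,"dp":[0,3,0],"turn":0},{"gripper":0,"dp":[0,3,0],"turn":0}]'
```

```text
time: 18.3
tcp_pos: [0.5128, -0.0748, 0.0782]
eef_rot: [0.404, -0.404, 0.58, -0.58]
contact_force: [0.5, -0.4, -0.5]
finger_gap: 0.0499
time: 18.68
tcp_pos: [0.5137, -0.0751, 0.0769]
eef_rot: [-0.405, 0.404, -0.58, 0.581]
contact_force: [-3.7, 0.7, 10.9]
finger_gap: 0.0493
```

```bash
python3 -m pendant '[{"gripper":0,"dp":[0,-1,0],"turn":0},{"gripper":0,"dp":[0,-1,0],"turn":-0.12},{"gripper":0,"dp":[0,-1,0],"turn":-0.25},{"gripper":0,"dp":[0,-1,0],"turn":-0.25}]' 40; python3 -c "
from h import *
st();print(arm.get_obs()['moment'])"
```

```text
time: 19.18
tcp_pos: [0.5128, -0.0748, 0.0762]
eef_rot: [0.473, -0.473, 0.526, -0.525]
contact_force: [-0.8, 0.7, 0.4]
finger_gap: 0.0496
t 19.175 tcp [ 0.5128 -0.0748  0.0762] jaw -6.0 tilt 0.0 q6 -0.139 gap 0.0496 F [-0.8  0.7  0.4]
dp [0. 0. 0.] turn 0
[-0.03318303 -0.01278666  0.00589356]
```

```bash
python3 -m pendant '[{"gripper":0,"dp":[0,1.5,0],"turn":0},{"gripper":0,"dp":[0,3,0],"turn":0},{"gripper":0,"dp":[0,3,0],"turn":0}]' 40; python3 -c "
from h import *
st();print(arm.get_obs()['moment'])"
```

```text
time: 19.55
tcp_pos: [0.5127, -0.0748, 0.073]
eef_rot: [0.473, -0.473, 0.526, -0.525]
contact_force: [0.4, 0.5, -1.2]
finger_gap: 0.0496
t 19.55 tcp [ 0.5127 -0.0748  0.073 ] jaw -6.0 tilt 0.03 q6 -0.139 gap 0.0496 F [ 0.4  0.5 -1.2]
dp [0. 0. 0.] turn 0
[ 0.0533256  -0.01473071 -0.00373564]
```

```bash
python3 -m pendant '[{"gripper":0,"dp":[0,1.5,0],"turn":0},{"gripper":0,"dp":[0,2,0],"turn":0},{"gripper":0,"dp":[0,2,0],"turn":0}]' 40; python3 -c "
from h import *
st();print(arm.get_obs()['moment'])"
```

```text
time: 19.92
tcp_pos: [0.513, -0.0749, 0.0715]
eef_rot: [-0.473, 0.473, -0.525, 0.525]
contact_force: [-0.1, 0.2, 1.8]
finger_gap: 0.0496
t 19.925 tcp [ 0.513  -0.0749  0.0715] jaw -6.0 tilt 0.01 q6 -0.14 gap 0.0496 F [-0.1  0.2  1.8]
dp [0. 0. 0.] turn 0
[-0.00566584  0.08886216 -0.04182394]
```

```bash
python3 -m pendant '[{"gripper":0,"dp":[0,1,0],"turn":0},{"gripper":0,"dp":[0,1,0],"turn":0},{"gripper":0,"dp":[0,1,0],"turn":0}]' 40; python3 -c "
from h import *
st();print(arm.get_obs()['moment'])
im=arm.capture('wrist')[:,:,::-1].copy();cv2.imwrite('pics/w14.png',im)"
```

```text
time: 20.3
tcp_pos: [0.5132, -0.0749, 0.0713]
eef_rot: [-0.473, 0.473, -0.525, 0.525]
contact_force: [-4.0, 0.7, 8.7]
finger_gap: 0.0498
t 20.3 tcp [ 0.5132 -0.0749  0.0713] jaw -6.0 tilt 0.03 q6 -0.14 gap 0.0498 F [-4.   0.7  8.7]
dp [0. 0. 0.] turn 0
[ 0.15740196  0.67167395 -0.02032803]
```

View pics/w14.png

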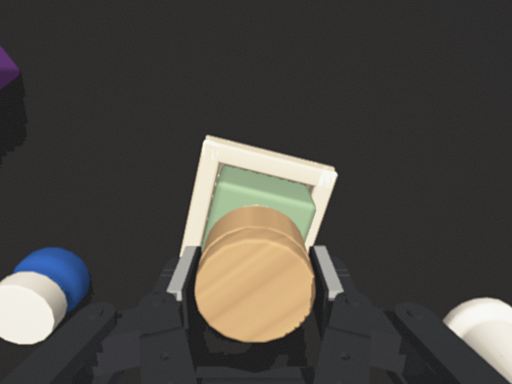

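```bash
python3 -m pendant '[{"gripper":0,"dp":[0,-0.6,0],"turn":0},{"gripper":0,"dp":[0,-0.9,-0.3],"turn":-0.17},{"gripper":0,"dp":[0.1,-1.2,-0.6],"turn":-0.35},{"gripper":0,"dp":[0.1,-1.2,-0.6],"turn":-0.35},{"gripper":0,"dp":[0.1,-1.2,-0.6],"turn":-0.35}]' 40; python3 -c "
from h import *
st();print(arm.get_obs()['moment'])"
```

```text
time: 20.98
tcp_pos: [0.5133, -0.0751, 0.0725]
eef_rot: [0.558, -0.557, 0.434, -0.436]
contact_force: [0.0, 0.3, 5.8]
finger_gap: 0.0499
t 20.975 tcp [ 0.5133 -0.0751  0.0725] jaw 14.1 tilt 0.13 q6 -0.49 gap 0.0499 F [0.  0.3 5.8]
dp [0. 0. 0.] turn 0
[-0.00750744  0.07139013  0.08759434]
```

```bash
python3 -m pendant '[{"gripper":0,"dp":[0,-0.4,-0.3],"turn":-0.17},{"gripper":0,"dp":[0.1,-0.9,-0.6],"turn":-0.35},{"gripper":0,"dp":[0.1,-0.9,-0.6],"turn":-0.35},{"gripper":0,"dp":[0.1,-0.9,-0.6],"turn":-0.35}]' 40; python3 -c "
from h import *
st();print(arm.get_obs()['moment'])"
```

```text
time: 21.48
tcp_pos: [0.5129, -0.0754, 0.0737]
eef_rot: [0.625, -0.625, 0.33, -0.332]
contact_force: [0.1, -0.3, 7.7]
finger_gap: 0.0493
t 21.475 tcp [ 0.5129 -0.0754  0.0737] jaw 34.2 tilt 0.15 q6 -0.841 gap 0.0493 F [ 0.1 -0.3  7.7]
dp [0. 0. 0.] turn 0
[-0.0377804   0.11817218  0.0203005 ]
```

```bash
python3 -m pendant '[{"gripper":0,"dp":[0,-0.6,-0.3],"turn":-0.17},{"gripper":0,"dp":[0.1,-1.1,-0.6],"turn":-0.35},{"gripper":0,"dp":[0.1,-1.1,-0.6],"turn":-0.35},{"gripper":0,"dp":[0.1,-1.1,-0.6],"turn":-0.35}]' 40; python3 -c "
from h import *
st();print(arm.get_obs()['moment'])"
```

```text
time: 21.98
tcp_pos: [0.512, -0.0757, 0.0743]
eef_rot: [0.672, -0.672, 0.218, -0.22]
contact_force: [-0.3, -0.2, 6.5]
finger_gap: 0.0498
t 21.975 tcp [ 0.512  -0.0757  0.0743] jaw 53.9 tilt 0.09 q6 -1.187 gap 0.0498 F [-0.3 -0.2  6.5]
dp [0. 0. 0.] turn 0
[0.00661508 0.00403097 0.07050446]
```

```bash
python3 -m pendant '[{"gripper":0,"dp":[0,-0.4,-0.3],"turn":-0.17},{"gripper":0,"dp":[0.1,-0.7,-0.6],"turn":-0.35},{"gripper":0,"dp":[0.1,-0.7,-0.6],"turn":-0.35},{"gripper":0,"dp":[0.1,-0.7,-0.6],"turn":-0.35}]' 40; python3 -c "
from h import *
st();print(arm.get_obs()['moment'])"
```

```text
time: 22.48
tcp_pos: [0.5107, -0.076, 0.0738]
eef_rot: [0.7, -0.7, 0.099, -0.099]
contact_force: [0.5, -0.1, -1.0]
finger_gap: 0.0499
t 22.475 tcp [ 0.5107 -0.076   0.0738] jaw 73.9 tilt 0.04 q6 -1.537 gap 0.0499 F [ 0.5 -0.1 -1. ]
dp [0. 0. 0.] turn 0
[-0.01206962 -0.02462166  0.03816247]
```

```bash
python3 -m pendant '[{"gripper":0,"dp":[0,2,0],"turn":0},{"gripper":0,"dp":[0,4,0],"turn":0},{"gripper":0,"dp":[0,4,0],"turn":0}]' 40; python3 -c "
from h import *
st();print(arm.get_obs()['moment'])"
```

```text
time: 22.85
tcp_pos: [0.5107, -0.076, 0.0698]
eef_rot: [0.7, -0.7, 0.097, -0.097]
contact_force: [0.5, 0.2, -0.8]
finger_gap: 0.0497
t 22.85 tcp [ 0.5107 -0.076   0.0698] jaw 74.2 tilt 0.04 q6 -1.542 gap 0.0497 F [ 0.5  0.2 -0.8]
dp [0. 0. 0.] turn 0
[ 0.01192312 -0.00824696 -0.02912294]
```

```bash
python3 -m pendant '[{"gripper":0,"dp":[0,1.5,0],"turn":0},{"gripper":0,"dp":[0,3,0],"turn":0},{"gripper":0,"dp":[0,4,0],"turn":0},{"gripper":0,"dp":[0,4,0],"turn":0}]' 40; python3 -c "
from h import *
st();print(arm.get_obs()['moment'])"
```

```text
time: 23.35
tcp_pos: [0.5109, -0.0761, 0.0661]
eef_rot: [0.7, -0.7, 0.097, -0.097]
contact_force: [-0.1, -0.0, -0.8]
finger_gap: 0.0494
t 23.35 tcp [ 0.5109 -0.0761  0.0661] jaw 74.3 tilt 0.01 q6 -1.543 gap 0.0494 F [-0.1 -0.  -0.8]
dp [0. 0. 0.] turn 0
[0.03611272 0.03625731 0.00566372]
```

```bash
python3 -m pendant '[{"gripper":0,"dp":[0,1,0],"turn":0},{"gripper":0,"dp":[0,1,0],"turn":0},{"gripper":0,"dp":[0,2,0],"turn":0},{"gripper":0,"dp":[0,2,0],"turn":0}]' 40; python3 -c "
from h import *
st();print(arm.get_obs()['moment'])"
```

```text
time: 23.85
tcp_pos: [0.5114, -0.0762, 0.0654]
eef_rot: [-0.7, 0.7, -0.097, 0.097]
contact_force: [-4.7, 1.6, 11.2]
finger_gap: 0.0499
t 23.85 tcp [ 0.5114 -0.0762  0.0654] jaw 74.3 tilt 0.04 q6 -1.543 gap 0.0499 F [-4.7  1.6 11.2]
dp [0. 0. 0.] turn 0
[0.21120964 0.85145334 0.03428225]
```

```bash
python3 -m pendant '[{"gripper":0,"dp":[0,-1,0],"turn":0},{"gripper":0,"dp":[0,-1,0.3],"turn":0.17},{"gripper":0,"dp":[0.1,-0.8,0.6],"turn":0.35},{"gripper":0,"dp":[0.1,-0.8,0.6],"turn":0.35},{"gripper":0,"dp":[0.1,-0.8,0.6],"turn":0.35}]' 40; python3 -c "
from h import *
st();print(arm.get_obs()['moment'])"
```

```text
time: 24.48
tcp_pos: [0.5118, -0.0757, 0.0655]
eef_rot: [0.673, -0.673, 0.216, -0.216]
contact_force: [0.5, -0.0, 5.5]
finger_gap: 0.0495
t 24.475 tcp [ 0.5118 -0.0757  0.0655] jaw 54.4 tilt 0.07 q6 -1.196 gap 0.0495 F [ 0.5 -0.   5.5]
dp [0. 0. 0.] turn 0
[ 0.05562667 -0.12691798 -0.05169695]
```

```bash
python3 -m pendant '[{"gripper":0,"dp":[0,0.5,0.3],"turn":0.17},{"gripper":0,"dp":[0.1,1.0,0.6],"turn":0.35},{"gripper":0,"dp":[0.1,1.0,0.6],"turn":0.35},{"gripper":0,"dp":[0.1,1.0,0.6],"turn":0.35}]' 40; python3 -c "
from h import *
st();print(arm.get_obs()['moment'])"
```

```text
time: 24.98
tcp_pos: [0.5121, -0.0752, 0.0644]
eef_rot: [0.625, -0.625, 0.33, -0.331]
contact_force: [0.9, 0.3, 5.1]
finger_gap: 0.0492
t 24.975 tcp [ 0.5121 -0.0752  0.0644] jaw 34.3 tilt 0.06 q6 -0.844 gap 0.0492 F [0.9 0.3 5.1]
dp [0. 0. 0.] turn 0
[ 0.01013472 -0.05728416 -0.14542554]
```

```bash
python3 -m pendant '[{"gripper":0,"dp":[0,0.5,0.3],"turn":0.17},{"gripper":0,"dp":[0.1,1.0,0.6],"turn":0.35},{"gripper":0,"dp":[0.1,1.0,0.6],"turn":0.35},{"gripper":0,"dp":[0.1,1.0,0.6],"turn":0.35}]' 40; python3 -c "
from h import *
st();print(arm.get_obs()['moment'])"
```

```text
time: 25.48
tcp_pos: [0.5124, -0.075, 0.0631]
eef_rot: [0.559, -0.559, 0.433, -0.434]
contact_force: [1.4, 0.0, 3.5]
finger_gap: 0.0492
t 25.475 tcp [ 0.5124 -0.075   0.0631] jaw 14.4 tilt 0.02 q6 -0.496 gap 0.0492 F [1.4 0.  3.5]
dp [0. 0. 0.] turn 0
[-0.1038653  -0.16988142 -0.12276195]
```

Descending on the thread as expected.

```bash
python3 -m pendant '[{"gripper":0,"dp":[0,0.6,0.3],"turn":0.17},{"gripper":0,"dp":[0.1,1.3,0.6],"turn":0.35},{"gripper":0,"dp":[0.1,1.3,0.6],"turn":0.35},{"gripper":0,"dp":[0.1,1.3,0.6],"turn":0.35}]' 40; python3 -c "
from h import *
st();print(arm.get_obs()['moment'])"
```

```text
time: 25.98
tcp_pos: [0.5127, -0.0749, 0.0616]
eef_rot: [0.475, -0.475, 0.524, -0.524]
contact_force: [0.1, -0.3, 1.8]
finger_gap: 0.0496
t 25.975 tcp [ 0.5127 -0.0749  0.0616] jaw -5.6 tilt 0.01 q6 -0.146 gap 0.0496 F [ 0.1 -0.3  1.8]
dp [0. 0. 0.] turn 0
[-0.12527888 -0.10619099 -0.03973364]
```

```bash
python3 -m pendant '[{"gripper":0,"dp":[0,0.6,0.2],"turn":0.13},{"gripper":0,"dp":[0,0.8,0.4],"turn":0.26},{"gripper":0,"dp":[0,0.8,0.4],"turn":0.26},{"gripper":0,"dp":[0,0.8,0.4],"turn":0.26}]' 40; python3 -c "
from h import *
st();print(arm.get_obs()['moment'])"
```

```text
time: 26.48
tcp_pos: [0.5133, -0.0753, 0.0613]
eef_rot: [-0.402, 0.403, -0.581, 0.581]
contact_force: [-2.4, -1.4, 5.4]
finger_gap: 0.0493
t 26.475 tcp [ 0.5133 -0.0753  0.0613] jaw -20.6 tilt 0.04 q6 0.116 gap 0.0493 F [-2.4 -1.4  5.4]
dp [0. 0. 0.] turn 0
[-0.31167006  0.2644325   0.1894507 ]
```

```bash
python3 -m pendant '[{"gripper":0,"dp":[0,0,0],"turn":0},{"gripper":0,"dp":[0,0.3,0.2],"turn":0.12},{"gripper":0,"dp":[0,0.3,0.4],"turn":0.25},{"gripper":0,"dp":[0,0.3,0.4],"turn":0.25}]' 60; python3 -c "
from h import *
st();print(arm.get_obs()['moment'])
im=arm.capture('side')[:,:,::-1];cv2.imwrite('pics/s1.png',cv2.resize(im[150:260,200:340],None,fx=5,fy=5,interpolation=cv2.INTER_CUBIC))"
```

```text
time: 26.98
tcp_pos: [0.515, -0.0748, 0.0615]
eef_rot: [-0.328, 0.326, -0.626, 0.627]
contact_force: [5.3, 1.7, 4.9]
finger_gap: 0.0497
t 26.975 tcp [ 0.515  -0.0748  0.0615] jaw -34.9 tilt 0.17 q6 0.366 gap 0.0497 F [5.3 1.7 4.9]
dp [0. 0. 0.] turn 0
[ 0.3270571  -0.93534799  0.87027447]
```

View pics/s1.png

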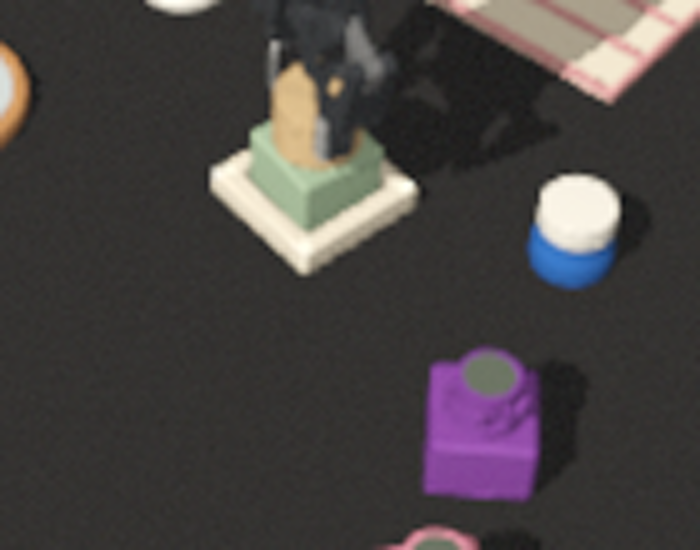

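```bash
python3 -m pendant '[{"gripper":0,"dp":[0,-0.5,0],"turn":-0.05},{"gripper":1,"dp":[0,-0.5,0],"turn":-0.05},{"gripper":1,"dp":[0,-0.5,0],"turn":-0.05},{"gripper":1,"dp":[0,-1,0],"turn":-0.05},{"gripper":1,"dp":[0,-50,0],"turn":-0.05},{"gripper":1,"dp":[0,-90,0],"turn":-0.05},{"gripper":1,"dp":[0,-90,0],"turn":-0.05}]'; python3 - <<'E'
from h import *
st();o=arm.get_obs()
im=arm.capture('wrist')[:,:,::-1].copy();cv2.imwrite('pics/w15.png',im)
for l,z in [('lid_top',.104),('lid_mid',.086),('jar_mid',.026)]:
  for d in arm.mark_of('wrist',l)[:1]: print(l,d['conf'],d['location'],onz('wrist',d['location'],z,o))
m=comp(wood(im),(185,255));print(m.sum())
for zb in (.046,.050,.054): print(zb,fitcyl(m,o,[.5126,-.0765],.0255,zb,zb+.036))
im=arm.capture('side')[:,:,::-1];cv2.imwrite('pics/s2.png',cv2.resize(im[150:260,200:340],None,fx=5,fy=5,interpolation=cv2.INTER_CUBIC))
E
```

```text
time: 27.9
tcp_pos: [0.5161, -0.0757, 0.1547]
eef_rot: [-0.343, 0.339, -0.618, 0.621]
contact_force: [-0.1, -0.3, -0.0]
finger_gap: 0.0855
t 27.9 tcp [ 0.5161 -0.0757  0.1547] jaw -32.3 tilt 0.4 q6 0.32 gap 0.0855 F [-0.1 -0.3 -0. ]
dp [0. 0. 0.] turn 0
lid_top 0.64 [213.9, 251.4] [ 0.5158265  -0.07323949  0.104     ]
lid_mid 0.97 [200.6, 247.7] [ 0.51484639 -0.0700881   0.086     ]
jar_mid 0.94 [175.0, 12.8] [0.34935704 0.03575839 0.026     ]
4839
0.046 (array([ 0.51097121, -0.08013974]), np.float64(72.0))
0.05 (array([ 0.51171217, -0.07877605]), np.float64(183.0))
0.054 (array([ 0.51263363, -0.07754494]), np.float64(357.0))
```

View pics/w15.png

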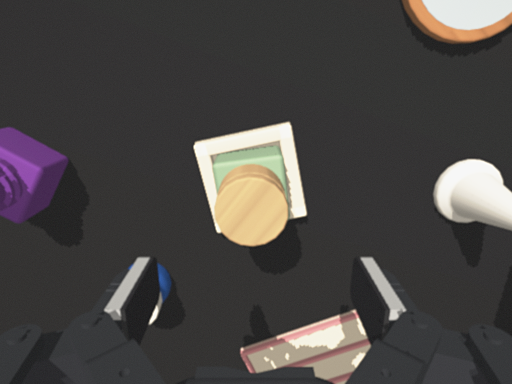

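View pics/s2.png

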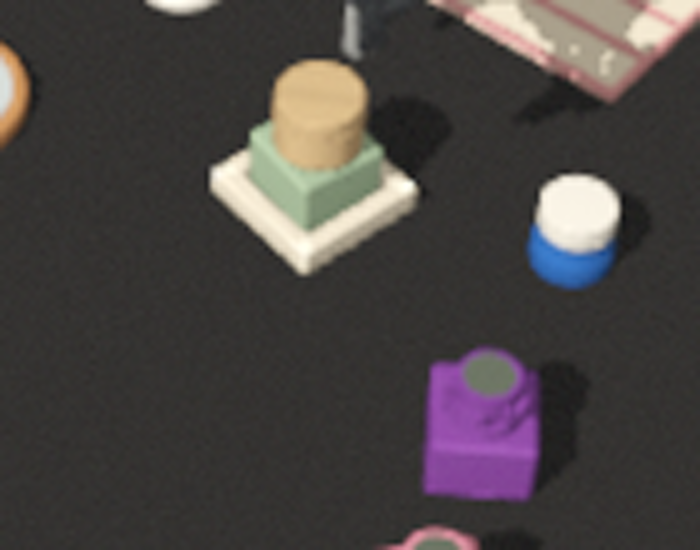

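```bash
python3 - <<'E'
from h import *
plan([.47,.27,.25],85)
w=np.array([0.031,-0.031,-0.706,0.706]);o={'tcp_pos':np.array([.4705,-.3219,.3012]),'eef_rot':w/np.linalg.norm(w)}
im=cv2.imread('pics/w1.png')
m=comp(im[:,:,2]>110,(150,250));m[:,340:]=0
# fill
c=cv2.findContours(m.astype(np.uint8),cv2.RETR_EXTERNAL,cv2.CHAIN_APPROX_SIMPLE)[0];f=np.zeros(m.shape,np.uint8);cv2.drawContours(f,[max(c,key=cv2.contourArea)],-1,1,-1)
for a in(-5,0,5): print('tray',fitprism(f>0,o,(460,-329,a-8),(.158,.156),0,.008))
E
```

```text
t 28.15 tcp [ 0.5124 -0.0747  0.1488] jaw -32.3 tilt 0.18 q6 0.32 gap 0.0854 F [-0.8  0.5  0.3]
dp [-268.6 -100.9 -220.4] turn 1.094
tray (array([ 460.7, -328.1,   -9.7]), np.float64(0.02))
tray (array([ 460.7, -328.1,   -9.7]), np.float64(0.02))
tray (array([ 460.7, -328.1,   -9.7]), np.float64(0.02))
```

```bash
python3 -m pendant '[{"gripper":1,"dp":[-30,-50,-20],"turn":0.15},{"gripper":1,"dp":[-70,-75,-55],"turn":0.3},{"gripper":1,"dp":[-110,-100,-90],"turn":0.45},{"gripper":1,"dp":[-150,-100,-120],"turn":0.6},{"gripper":1,"dp":[-190,-100,-155],"turn":0.75},{"gripper":1,"dp":[-230,-100,-188],"turn":0.9},{"gripper":1,"dp":[-268,-100,-220],"turn":1.09},{"gripper":1,"dp":[-268,-100,-220],"turn":1.09},{"gripper":1,"dp":[-268,-100,-220],"turn":1.09},{"gripper":1,"dp":[-268,-100,-220],"turn":1.09}]'; python3 - <<'E'
from h import *
st();o=arm.get_obs()
im=arm.capture('wrist')[:,:,::-1].copy();cv2.imwrite('pics/w16.png',im)
for l,z in [('buffer_mid',.013),('spatula_mid',.01),('clip_mid',.01),('tweezer_mid',.008)]:
  for d in arm.mark_of('wrist',l)[:2]: print(l,d['conf'],d['location'],onz('wrist',d['location'],z,o))
E
```

```text
time: 29.4
tcp_pos: [0.4711, 0.268, 0.25]
eef_rot: [0.03, -0.029, -0.706, 0.707]
contact_force: [-0.5, -0.6, 0.7]
finger_gap: 0.0855
t 29.4 tcp [0.4711 0.268  0.25  ] jaw -94.8 tilt 0.06 q6 2.077 gap 0.0855 F [-0.5 -0.6  0.7]
dp [0. 0. 0.] turn 0
buffer_mid 0.8 [179.3, 279.8] [0.43682492 0.24049599 0.013     ]
spatula_mid 0.57 [204.9, 197.9] [0.41176118 0.34153465 0.01      ]
clip_mid 0.98 [58.0, 152.1] [0.58082163 0.366895   0.01      ]
```

View pics/w16.png

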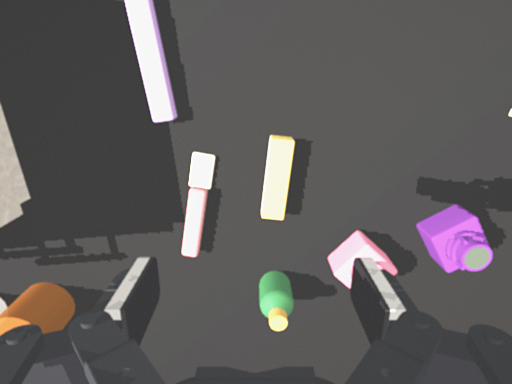

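```bash
python3 - <<'E'
from h import *
o=arm.get_obs();im=cv2.imread('pics/w16.png')
b=comp(im[:,:,2]>110,(178,278));print(b.sum(),fitprism(b,o,(440,244,0),(.095,.026),0,.026))
s=comp(im[:,:,2]>100,(200,197))|comp(im[:,:,2]>100,(170,203));print(s.sum(),fitprism(comp(im[:,:,2]>100,(225,195)),o,(390,345,0),(.09,.020),0,.02),maskrect(s,.01,obs=o)[0])
c=comp(im[:,:,2]>110,(80,152));print(c.sum(),maskrect(c,.02,obs=o)[0])
E
```

```text
2243 (array([439.9, 245.1, -11.4]), np.float64(0.084))
2251 (array([430.7, 340.3, -13.5]), np.float64(0.355)) [408.9 344.7  28.7 140.2  75.1]
3423 [575.8 365.9 120.8  28.9   3.2]
```

```bash
python3 - <<'E'
from h import *
o=arm.get_obs();im=cv2.imread('pics/w16.png')
c=cv2.resize(im[120:270,170:310],None,fx=4,fy=4,interpolation=cv2.INTER_CUBIC)
def draw(x,y,a,L,W,z,col,x0=0):
    t=np.radians(a);cc,ss=np.cos(t),np.sin(t)
    q=[proj('wrist',[x+cc*u-ss*v,y+ss*u+cc*v,z],o) for u,v in [(L/2,W/2),(-L/2,W/2),(-L/2,-W/2),(L/2,-W/2)]]
    cv2.polylines(c,[np.int32([((p[1]-170+.5)*4,(p[0]-120+.5)*4) for p in q])],True,col,1)
for t in (50,70,90):
    b=comp(im[:,:,2]>t,(178,278));r=fitprism(b,o,(440,244,-10),(.095,.026),0,.026);print(t,b.sum(),r)
draw(.4399,.2451,-11.4,.095,.026,.026,(0,0,255));draw(.4399,.2451,-11.4,.095,.026,0,(255,0,0))
draw(.4089,.3447,-14.9,.130,.020,.02,(0,0,255))
cv2.imwrite('pics/c16.png',c)
E
```

```text
50 196608 (array([555.9,  14. ,   8.9]), np.float64(0.979))
70 131277 (array([607.7, 222.1, -95. ]), np.float64(0.975))
90 119235 (array([ 581.4,   59.1, -115.4]), np.float64(0.969))
```

View pics/c16.png

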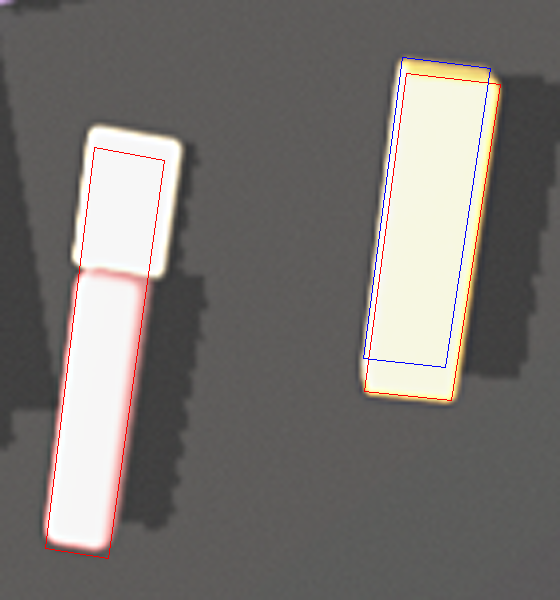

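```bash
python3 - <<'E'
from h import *
plan([.4399,.2451,.010],78.6)
E
```

```text
t 29.65 tcp [0.4712 0.2685 0.2507] jaw -94.8 tilt 0.01 q6 2.078 gap 0.0851 F [ 0.4 -0.1 -0.5]
dp [ 29.3 240.7  25.9] turn 0.115
```

```bash
python3 -m pendant '[{"gripper":0.7,"dp":[15,50,13],"turn":0.115},{"gripper":0.7,"dp":[29,105,26],"turn":0.115},{"gripper":0.7,"dp":[29,160,26],"turn":0.115},{"gripper":0.7,"dp":[29,215,26],"turn":0.115},{"gripper":0.7,"dp":[29,240,26],"turn":0.115},{"gripper":0.7,"dp":[29,240,26],"turn":0.115},{"gripper":0.7,"dp":[29,240,26],"turn":0.115},{"gripper":0,"dp":[29,240,26],"turn":0.115},{"gripper":0,"dp":[29,240,26],"turn":0.115},{"gripper":0,"dp":[29,240,26],"turn":0.115}]' 40;python3 -m pendant '[{"gripper":0,"dp":[0,0,0],"turn":0},{"gripper":0,"dp":[0,0,0],"turn":0},{"gripper":0,"dp":[0,0,0],"turn":0}]'
```

```text
time: 30.9
tcp_pos: [0.4412, 0.2462, 0.0123]
eef_rot: [-0.069, 0.071, 0.704, -0.703]
contact_force: [-0.7, 0.5, 6.7]
finger_gap: 0.025
time: 31.28
tcp_pos: [0.4412, 0.2462, 0.0122]
eef_rot: [-0.069, 0.071, 0.704, -0.703]
contact_force: [-1.5, -0.1, 6.6]
finger_gap: 0.0249
```

```bash
python3 -m pendant '[{"gripper":0,"dp":[0,-50,0],"turn":0},{"gripper":0,"dp":[0,-110,0],"turn":0},{"gripper":0,"dp":[0,-160,0],"turn":0},{"gripper":0,"dp":[0,-160,0],"turn":0}]';python3 - <<'E'
from h import *
plan([.4511,-.3843,.17],80.3)
E
```

```text
time: 31.78
tcp_pos: [0.4431, 0.247, 0.1766]
eef_rot: [-0.067, 0.073, 0.705, -0.702]
contact_force: [0.0, 1.3, -0.6]
finger_gap: 0.0249
t 31.775 tcp [0.4431 0.247  0.1766] jaw -101.3 tilt 0.59 q6 2.176 gap 0.0249 F [ 0.   1.3 -0.6]
dp [-132.1    4.1  617.4] turn -0.029
```

```bash
python3 -m pendant '[{"gripper":0,"dp":[-13,0,60],"turn":0},{"gripper":0,"dp":[-26,0,120],"turn":0},{"gripper":0,"dp":[-39,0,180],"turn":0},{"gripper":0,"dp":[-52,0,240],"turn":0},{"gripper":0,"dp":[-65,0,300],"turn":0},{"gripper":0,"dp":[-78,0,360],"turn":0},{"gripper":0,"dp":[-91,0,420],"turn":-0.03},{"gripper":0,"dp":[-104,0,480],"turn":-0.03},{"gripper":0,"dp":[-117,0,540],"turn":-0.03},{"gripper":0,"dp":[-132,0,600],"turn":-0.03}]';python3 -m pendant '[{"gripper":0,"dp":[0,0,0],"turn":0},{"gripper":0,"dp":[0,0,0],"turn":0},{"gripper":0,"dp":[0,0,0],"turn":0}]'; python3 - <<'E'
from h import *
plan([.4511,-.3843,.15],80.3);o=arm.get_obs()
im=arm.capture('wrist')[:,:,::-1].copy();cv2.imwrite('pics/w17.png',im)
E
```

```text
time: 33.02
tcp_pos: [0.4504, -0.3703, 0.1694]
eef_rot: [-0.06, 0.059, 0.705, -0.704]
contact_force: [1.3, -0.0, -0.1]
finger_gap: 0.0249
time: 33.4
tcp_pos: [0.4513, -0.3673, 0.1703]
eef_rot: [-0.059, 0.059, 0.705, -0.704]
contact_force: [-0.7, 0.3, 0.4]
finger_gap: 0.025
t 33.4 tcp [ 0.4513 -0.3673  0.1703] jaw -99.6 tilt 0.04 q6 0.966 gap 0.025 F [-0.7  0.3  0.4]
dp [-2.7 20.3 16.8] turn 0.002
```

View pics/w17.png

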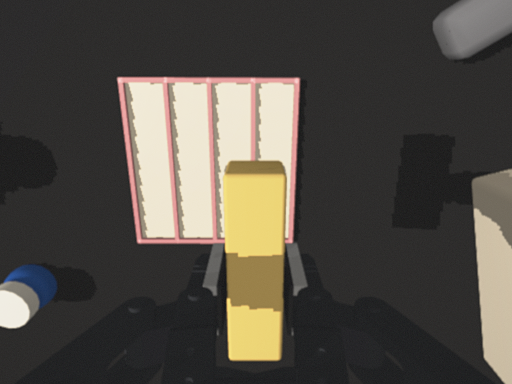

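```bash
python3 - <<'E'
from h import *
o=arm.get_obs()
P=np.array([onz('wrist',rc,.008,o)[:2] for rc in [(78,119.5),(78,299.5),(243,294),(242,137)]])*1000
print(P.round(1),P.mean(0));print([np.linalg.norm(P[i]-P[(i+1)%4]).round(1) for i in range(4)],np.degrees(np.arctan2(*(P[0]-P[3])[::-1])),np.degrees(np.arctan2(*(P[1]-P[2])[::-1])))
E
```

```text
[[ 551.1 -266.8]
 [ 525.5 -419.3]
 [ 369.5 -394.2]
 [ 396.9 -238.2]] [ 460.75306922 -329.6417854 ]
[np.float64(154.6), np.float64(158.0), np.float64(158.4), np.float64(156.8)] -10.516970312311347 -9.116332017894113
```

```bash
python3 -m pendant '[{"gripper":0,"dp":[-3,40,17.5],"turn":0},{"gripper":0,"dp":[-3,90,17.5],"turn":0},{"gripper":0,"dp":[-3,125,17.5],"turn":0},{"gripper":0,"dp":[-3,140,17.5],"turn":0},{"gripper":0,"dp":[-3,140,17.5],"turn":0},{"gripper":0,"dp":[-3,140,17.5],"turn":0}]';python3 - <<'E'
from h import *
plan([.4511,-.385,.016],80.3);o=arm.get_obs()
im=arm.capture('wrist')[:,:,::-1].copy();cv2.imwrite('pics/w18.png',im)
E
```

```text
time: 34.2
tcp_pos: [0.4525, -0.3872, 0.0328]
eef_rot: [0.058, -0.06, -0.704, 0.705]
contact_force: [0.6, -0.5, -0.2]
finger_gap: 0.0246
t 34.2 tcp [ 0.4525 -0.3872  0.0328] jaw -99.6 tilt 0.19 q6 0.945 gap 0.0246 F [ 0.6 -0.5 -0.2]
dp [ 1.8 16.8 -2. ] turn 0.002
```

View pics/w18.png

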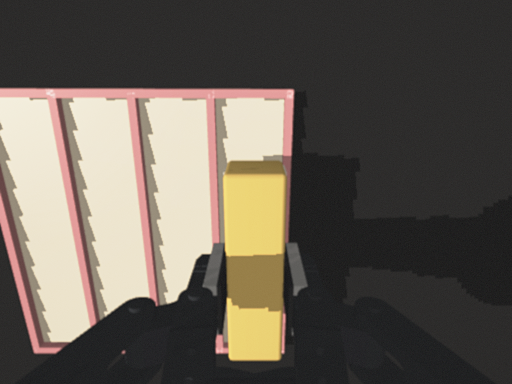

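```bash
python3 -m pendant '[{"gripper":0,"dp":[1.5,8,-2],"turn":0},{"gripper":0,"dp":[1.5,13,-2],"turn":0},{"gripper":0,"dp":[1.5,16,-2],"turn":0},{"gripper":0,"dp":[1.5,17.5,-2],"turn":0},{"gripper":0,"dp":[1.5,17.5,-2],"turn":0}]';python3 -m pendant '[{"gripper":0.45,"dp":[0,0,0],"turn":0},{"gripper":0.45,"dp":[0,0,0],"turn":0},{"gripper":0.45,"dp":[0,-4,0],"turn":0},{"gripper":0.45,"dp":[0,-40,0],"turn":0},{"gripper":0.45,"dp":[0,-90,0],"turn":0},{"gripper":0.45,"dp":[0,-150,0],"turn":0},{"gripper":0.7,"dp":[0,-200,0],"turn":0},{"gripper":0.7,"dp":[0,-200,0],"turn":0}]';python3 - <<'E'
from h import *
plan([.58,.36,.24],None);o=arm.get_obs()
im=arm.capture('wrist')[:,:,::-1].copy();cv2.imwrite('pics/w19.png',im)
E
```

```text
time: 34.88
tcp_pos: [0.4502, -0.3845, 0.0153]
eef_rot: [0.059, -0.059, -0.705, 0.705]
contact_force: [-8.1, 6.8, 19.9]
finger_gap: 0.025
time: 35.88
tcp_pos: [0.4523, -0.3864, 0.2196]
eef_rot: [0.057, -0.062, -0.702, 0.707]
contact_force: [-0.4, 0.2, 0.4]
finger_gap: 0.0599
t 35.875 tcp [ 0.4523 -0.3864  0.2196] jaw -99.6 tilt 0.59 q6 0.946 gap 0.0599 F [-0.4  0.2  0.4]
dp [  -1.1  -25.  -757.1] turn 0
```

View pics/w19.png

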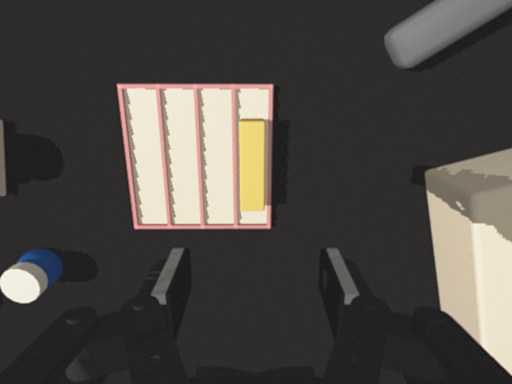

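```bash
python3 -c "
from h import *
plan([.56,.345,.24])";python3 -m pendant '[{"gripper":0.7,"dp":[2,-15,-60],"turn":0},{"gripper":0.7,"dp":[3,-20,-120],"turn":0},{"gripper":0.7,"dp":[5,-20,-180],"turn":0},{"gripper":0.7,"dp":[7,-20,-240],"turn":0},{"gripper":0.7,"dp":[9,-20,-300],"turn":0},{"gripper":0.7,"dp":[10,-20,-360],"turn":0},{"gripper":0.7,"dp":[12,-20,-420],"turn":0},{"gripper":0.7,"dp":[13,-20,-480],"turn":0},{"gripper":0.7,"dp":[14,-20,-540],"turn":0},{"gripper":0.7,"dp":[15,-20,-600],"turn":0}]';python3 -c "
from h import *
plan([.56,.345,.24],90)"
```

```text
t 35.925 tcp [ 0.4512 -0.3853  0.2161] jaw -99.6 tilt 0.31 q6 0.946 gap 0.0597 F [ 0.3 -0.4 -0.6]
dp [  14.9  -26.3 -738.1] turn 0
time: 37.17
tcp_pos: [0.5348, 0.2116, 0.231]
eef_rot: [0.06, -0.058, -0.704, 0.705]
contact_force: [0.8, -0.2, 0.6]
finger_gap: 0.0598
t 37.175 tcp [0.5348 0.2116 0.231 ] jaw -99.6 tilt 0.17 q6 2.027 gap 0.0598 F [ 0.8 -0.2  0.6]
dp [  -2.5   -9.2 -135.7] turn -0.168
```

```bash
python3 -m pendant '[{"gripper":0.7,"dp":[0,-10,-50],"turn":-0.1},{"gripper":0.7,"dp":[0,-10,-95],"turn":-0.17},{"gripper":0.7,"dp":[0,-10,-128],"turn":-0.17},{"gripper":0.7,"dp":[0,-10,-128],"turn":-0.17},{"gripper":0.7,"dp":[0,-10,-128],"turn":-0.17}]';python3 - <<'E'
from h import *
st();o=arm.get_obs()
im=arm.capture('wrist')[:,:,::-1].copy();cv2.imwrite('pics/w20.png',im)
for l,z in [('spatula_mid',.01),('clip_mid',.01),('tweezer_mid',.008)]:
  for d in arm.mark_of('wrist',l)[:2]: print(l,d['conf'],d['location'],onz('wrist',d['location'],z,o))
hsv=cv2.cvtColor(im,cv2.COLOR_BGR2HSV)
E
```

```text
time: 37.8
tcp_pos: [0.5565, 0.3353, 0.2413]
eef_rot: [0.0, 0.002, -0.707, 0.708]
contact_force: [0.8, -0.9, -1.4]
finger_gap: 0.06
t 37.8 tcp [0.5565 0.3353 0.2413] jaw -89.9 tilt 0.17 q6 2.033 gap 0.06 F [ 0.8 -0.9 -1.4]
dp [0. 0. 0.] turn 0
spatula_mid 0.87 [265.7, 246.0] [0.41137422 0.34517975 0.01      ]
clip_mid 0.6 [133.5, 223.8] [0.57886114 0.36865512 0.01      ]
```

View pics/w20.png

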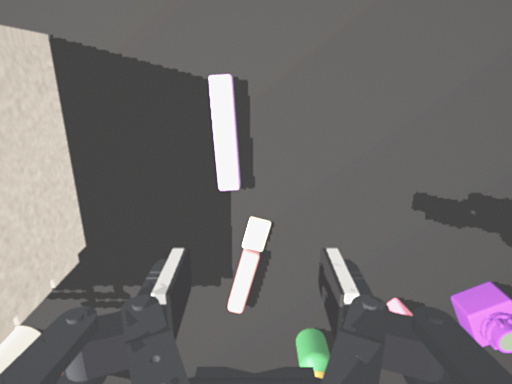

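```bash
python3 - <<'E'
from h import *
o=arm.get_obs();im=cv2.imread('pics/w20.png')
for t in(130,160):
    b=comp(im[:,:,2]>t,(133,224));print(b.sum(),fitprism(b,o,(578,369,3),(.125,.024),0,.02))
x,y,a=fitprism(b,o,(578,369,3),(.125,.024),0,.02)[0]
plan([x/1000,y/1000,.006],a+90)
E
```

```text
2826 (array([580. , 367.8,   3.1]), np.float64(0.038))
2757 (array([579.7, 367.9,   3. ]), np.float64(0.029))
t 38.0 tcp [0.5572 0.335  0.243 ] jaw -90.0 tilt 0.02 q6 2.033 gap 0.0601 F [-0.8 -0.1 -0.5]
dp [-22.5 237.  -32.9] turn -0.052
```

```bash
python3 -m pendant '[{"gripper":0.7,"dp":[-12,50,-17],"turn":-0.05},{"gripper":0.7,"dp":[-22.5,110,-33],"turn":-0.05},{"gripper":0.7,"dp":[-22.5,165,-33],"turn":-0.05},{"gripper":0.7,"dp":[-22.5,215,-33],"turn":-0.05},{"gripper":0.7,"dp":[-22.5,236,-33],"turn":-0.05},{"gripper":0.7,"dp":[-22.5,236,-33],"turn":-0.05},{"gripper":0,"dp":[-22.5,236,-33],"turn":-0.05},{"gripper":0,"dp":[-22.5,236,-33],"turn":-0.05},{"gripper":0,"dp":[-22.5,236,-33],"turn":-0.05},{"gripper":0,"dp":[-22.5,236,-33],"turn":-0.05}]' 40;python3 -m pendant '[{"gripper":0,"dp":[0,0,0],"turn":0},{"gripper":0,"dp":[0,-50,0],"turn":0},{"gripper":0,"dp":[0,-110,0],"turn":0},{"gripper":0,"dp":[0,-160,0],"turn":0},{"gripper":0,"dp":[0,-160,0],"turn":0},{"gripper":0,"dp":[0,-160,0],"turn":0}]'; python3 - <<'E'
from h import *
plan([.4703,-.2727,.17],80.3)
E
```

```text
time: 39.25
tcp_pos: [0.5817, 0.3702, 0.0105]
eef_rot: [0.02, -0.017, 0.708, -0.706]
contact_force: [0.2, -0.8, 6.6]
finger_gap: 0.0228
time: 40.0
tcp_pos: [0.5798, 0.3692, 0.1679]
eef_rot: [0.019, -0.018, 0.707, -0.707]
contact_force: [0.7, -0.7, -0.1]
finger_gap: 0.0227
t 40.0 tcp [0.5798 0.3692 0.1679] jaw -87.0 tilt 0.08 q6 2.012 gap 0.0227 F [ 0.7 -0.7 -0.1]
dp [142.6  -2.7 635.4] turn 0.221
```

```bash
python3 -m pendant '[{"gripper":0,"dp":[14,0,60],"turn":0},{"gripper":0,"dp":[28,0,120],"turn":0},{"gripper":0,"dp":[42,0,180],"turn":0.05},{"gripper":0,"dp":[56,0,240],"turn":0.1},{"gripper":0,"dp":[70,0,300],"turn":0.15},{"gripper":0,"dp":[84,0,360],"turn":0.22},{"gripper":0,"dp":[98,0,420],"turn":0.22},{"gripper":0,"dp":[112,0,480],"turn":0.22},{"gripper":0,"dp":[126,0,540],"turn":0.22},{"gripper":0,"dp":[138,0,600],"turn":0.22}]';python3 -m pendant '[{"gripper":0,"dp":[0,0,0],"turn":0},{"gripper":0,"dp":[0,0,0],"turn":0}]'; python3 - <<'E'
from h import *
plan([.4703,-.2727,.15],80.3);o=arm.get_obs()
im=arm.capture('wrist')[:,:,::-1].copy();cv2.imwrite('pics/w21.png',im)
E
```

```text
time: 41.25
tcp_pos: [0.4711, -0.2384, 0.1652]
eef_rot: [-0.06, 0.059, 0.705, -0.704]
contact_force: [1.7, 1.1, 0.2]
finger_gap: 0.023
time: 41.5
tcp_pos: [0.4718, -0.2367, 0.1654]
eef_rot: [-0.061, 0.059, 0.705, -0.704]
contact_force: [1.0, 0.7, -0.2]
finger_gap: 0.0226
t 41.5 tcp [ 0.4718 -0.2367  0.1654] jaw -99.7 tilt 0.18 q6 1.178 gap 0.0226 F [ 1.   0.7 -0.2]
dp [-4.6 15.3 35.8] turn -0.0
```

View pics/w21.png

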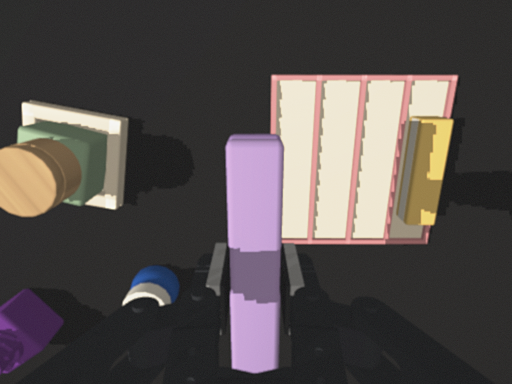

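```bash
python3 -m pendant '[{"gripper":0,"dp":[-4,20,20],"turn":0},{"gripper":0,"dp":[-4.5,50,36],"turn":0},{"gripper":0,"dp":[-4.5,100,36],"turn":0},{"gripper":0,"dp":[-4.5,130,36],"turn":0},{"gripper":0,"dp":[-4.5,135,36],"turn":0},{"gripper":0,"dp":[-4.5,135,36],"turn":0},{"gripper":0,"dp":[-4.5,135,36],"turn":0}]';python3 - <<'E'
from h import *
plan([.4703,-.2727,.014],80.3);o=arm.get_obs()
im=arm.capture('wrist')[:,:,::-1].copy();cv2.imwrite('pics/w22.png',im)
E
```

```text
time: 42.42
tcp_pos: [0.4727, -0.2739, 0.0341]
eef_rot: [0.058, -0.06, -0.704, 0.705]
contact_force: [0.7, 0.2, -0.4]
finger_gap: 0.0226
t 42.425 tcp [ 0.4727 -0.2739  0.0341] jaw -99.6 tilt 0.18 q6 1.119 gap 0.0226 F [ 0.7  0.2 -0.4]
dp [ 2.7 20.1 -0.8] turn 0.002
```

View pics/w22.png

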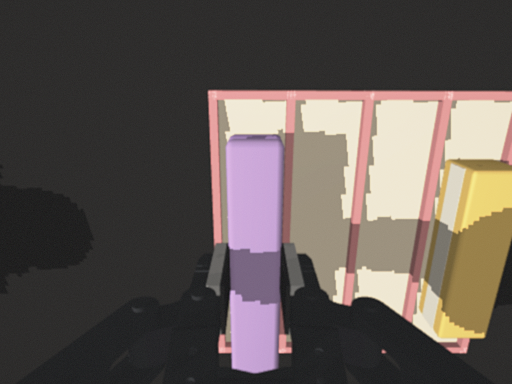

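```bash
python3 -m pendant '[{"gripper":0,"dp":[1.5,8,-0.8],"turn":0},{"gripper":0,"dp":[1.5,16,-0.8],"turn":0},{"gripper":0,"dp":[1.5,20,-0.8],"turn":0},{"gripper":0,"dp":[1.5,20.5,-0.8],"turn":0},{"gripper":0,"dp":[1.5,20.5,-0.8],"turn":0}]';python3 -m pendant '[{"gripper":0.45,"dp":[0,0,0],"turn":0},{"gripper":0.45,"dp":[0,0,0],"turn":0},{"gripper":0.45,"dp":[0,-4,0],"turn":0},{"gripper":0.45,"dp":[0,-40,0],"turn":0},{"gripper":0.45,"dp":[0,-90,0],"turn":0},{"gripper":0.45,"dp":[0,-150,0],"turn":0},{"gripper":0.7,"dp":[0,-200,0],"turn":0},{"gripper":0.7,"dp":[0,-200,0],"turn":0}]';python3 - <<'E'
from h import *
plan([.43,.33,.24],None);o=arm.get_obs()
im=arm.capture('wrist')[:,:,::-1].copy();cv2.imwrite('pics/w23.png',im)
E
```

```text
time: 43.1
tcp_pos: [0.4696, -0.2724, 0.0134]
eef_rot: [-0.06, 0.059, 0.705, -0.704]
contact_force: [-11.6, 7.3, 24.8]
finger_gap: 0.0226
time: 44.1
tcp_pos: [0.4724, -0.2742, 0.2176]
eef_rot: [0.056, -0.062, -0.703, 0.706]
contact_force: [-0.3, -0.6, 0.1]
finger_gap: 0.0601
t 44.1 tcp [ 0.4724 -0.2742  0.2176] jaw -99.6 tilt 0.56 q6 1.119 gap 0.0601 F [-0.3 -0.6  0.1]
dp [ 142.7  -26.2 -588.5] turn 0
```

View pics/w23.png

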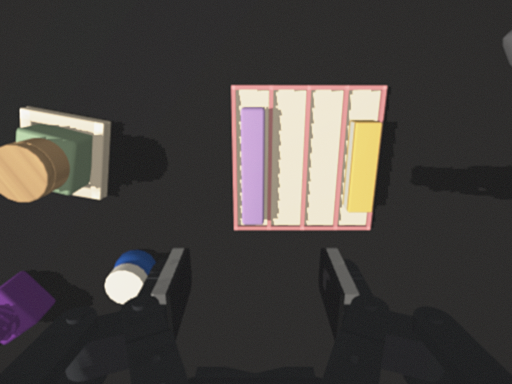

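```bash
python3 -m pendant '[{"gripper":0.7,"dp":[14,-15,-58],"turn":0},{"gripper":0.7,"dp":[28,-20,-117],"turn":0},{"gripper":0.7,"dp":[42,-20,-176],"turn":0},{"gripper":0.7,"dp":[57,-20,-235],"turn":0},{"gripper":0.7,"dp":[71,-20,-294],"turn":0},{"gripper":0.7,"dp":[85,-20,-353],"turn":0},{"gripper":0.7,"dp":[100,-20,-412],"turn":0},{"gripper":0.7,"dp":[114,-20,-470],"turn":0},{"gripper":0.7,"dp":[128,-20,-530],"turn":0},{"gripper":0.7,"dp":[142,-20,-588],"turn":0}]';python3 -m pendant '[{"gripper":0.7,"dp":[0,0,0],"turn":0},{"gripper":0.7,"dp":[0,0,0],"turn":0}]';python3 - <<'E'
from h import *
st();o=arm.get_obs()
im=arm.capture('wrist')[:,:,::-1].copy();cv2.imwrite('pics/w24.png',im)
for l,z in [('spatula_mid',.01),('tweezer_mid',.008)]:
  for d in arm.mark_of('wrist',l)[:2]: print(l,d['conf'],d['location'],onz('wrist',d['location'],z,o))
E
```

```text
time: 45.4
tcp_pos: [0.4271, 0.3326, 0.2296]
eef_rot: [0.06, -0.059, -0.704, 0.705]
contact_force: [0.1, 0.1, 0.5]
finger_gap: 0.0598
time: 45.65
tcp_pos: [0.4275, 0.3306, 0.2297]
eef_rot: [0.06, -0.058, -0.704, 0.705]
contact_force: [0.3, -0.4, -0.8]
finger_gap: 0.0596
t 45.65 tcp [0.4275 0.3306 0.2297] jaw -99.6 tilt 0.19 q6 2.302 gap 0.0596 F [ 0.3 -0.4 -0.8]
dp [0. 0. 0.] turn 0
spatula_mid 0.82 [172.1, 247.0] [0.41053275 0.34104123 0.01      ]
```

View pics/w24.png

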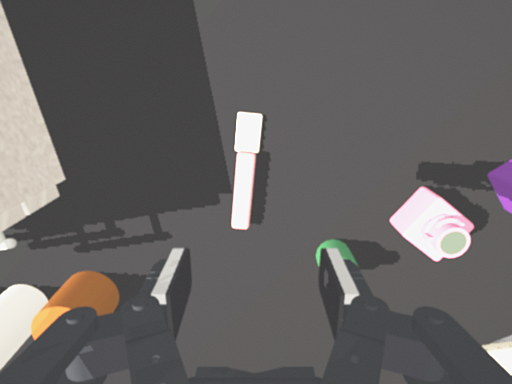

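```bash
python3 - <<'E'
from h import *
o=arm.get_obs();im=cv2.imread('pics/w24.png')
s=comp(im[:,:,2]>140,(195,244));print(s.sum())
h=s.copy();h[:155]=0
ang=maskrect(h,.018,obs=o)[0];print('handle rect',ang)
print(fitprism(h,o,(391,345,-15),(.086,.02),0,.02))
print('whole',maskrect(s,.014,obs=o)[0])
for a in [(.411,.342)]: plan([a[0],a[1],.006],75)
E
```

```text
2575
handle rect [390.6 349.5  22.   89.2  74.9]
(array([388.6, 350. , -15.5]), np.float64(0.094))
whole [411.2 343.9  27.6 135.7  74.8]
t 45.8 tcp [0.4285 0.3297 0.2311] jaw -99.7 tilt 0.05 q6 2.302 gap 0.0597 F [ 0.3 -1.1  0.1]
dp [ 19.2 225.1  -9.3] turn 0.092
```

```bash
python3 - <<'E'
from h import *
plan([.4088,.3445,.007],74.8)
E
```

```text
t 45.8 tcp [0.4285 0.3297 0.2311] jaw -99.7 tilt 0.05 q6 2.302 gap 0.0597 F [ 0.3 -1.1  0.1]
dp [ 21.8 224.1 -11.4] turn 0.095
```

```bash
python3 -m pendant '[{"gripper":0.7,"dp":[11,50,-6],"turn":0.095},{"gripper":0.7,"dp":[22,105,-11.5],"turn":0.095},{"gripper":0.7,"dp":[22,160,-11.5],"turn":0.095},{"gripper":0.7,"dp":[22,205,-11.5],"turn":0.095},{"gripper":0.7,"dp":[22,224,-11.5],"turn":0.095},{"gripper":0.7,"dp":[22,224,-11.5],"turn":0.095},{"gripper":0,"dp":[22,224,-11.5],"turn":0.095},{"gripper":0,"dp":[22,224,-11.5],"turn":0.095},{"gripper":0,"dp":[22,224,-11.5],"turn":0.095},{"gripper":0,"dp":[22,224,-11.5],"turn":0.095}]' 40;python3 -m pendant '[{"gripper":0,"dp":[0,0,0],"turn":0},{"gripper":0,"dp":[0,-50,0],"turn":0},{"gripper":0,"dp":[0,-110,0],"turn":0},{"gripper":0,"dp":[0,-160,0],"turn":0},{"gripper":0,"dp":[0,-160,0],"turn":0},{"gripper":0,"dp":[0,-160,0],"turn":0}]'; python3 - <<'E'
from h import *
plan([.4572,-.3490,.17],80.3)
E
```

```text
time: 47.05
tcp_pos: [0.4102, 0.3472, 0.0099]
eef_rot: [-0.092, 0.094, 0.702, -0.7]
contact_force: [-1.0, -0.6, 6.5]
finger_gap: 0.0185
time: 47.8
tcp_pos: [0.4085, 0.3461, 0.1677]
eef_rot: [-0.093, 0.093, 0.701, -0.701]
contact_force: [-0.2, 0.3, -0.5]
finger_gap: 0.019
t 47.8 tcp [0.4085 0.3461 0.1677] jaw -105.1 tilt 0.04 q6 2.441 gap 0.019 F [-0.2  0.3 -0.5]
dp [-227.8   -2.5  658.5] turn -0.094
```

```bash
python3 - <<'E'
from h import *
w=np.array([0.056,-0.062,-0.703,0.706]);o={'tcp_pos':np.array([.4724,-.2742,.2176]),'eef_rot':w/np.linalg.norm(w)}
im=cv2.imread('pics/w23.png');h=cv2.cvtColor(im,cv2.COLOR_BGR2HSV)
c=comp((h[:,:,0]>120)&(h[:,:,0]<160)&(h[:,:,1]>50)&(h[:,:,2]>60),(165,252));b=comp((h[:,:,0]>18)&(h[:,:,0]<32)&(h[:,:,1]>110)&(h[:,:,2]>60),(165,365))
a=np.radians(-9.8);L=np.array([np.cos(a),np.sin(a)]);A=np.array([-L[1],L[0]]);C=np.array([460.7,-328.7])
for n,m,s,z in [('clip',c,(.125,.024),.02),('buffer',b,(.095,.026),.026)]:
    r=fitprism(m,o,(470,-273,-10) if n=='clip' else (452,-385,-10),s,.003,.003+z)
    d=np.array(r[0][:2])-C;print(n,m.sum(),r,'along',d@L,'across',d@A)
plan(np.append((C+15.5*A)/1000,.17),80.2)
E
```

```text
clip 2470 (array([ 464.6, -271.2,   -9.1]), np.float64(0.127)) along -5.943955397961227 across 57.32477120954821
buffer 2381 (array([ 447.4, -385.7,   -6.6]), np.float64(0.275)) along -3.4039835973665724 across -58.43203655246717
t 47.8 tcp [0.4085 0.3461 0.1677] jaw -105.1 tilt 0.04 q6 2.441 gap 0.019 F [-0.2  0.3 -0.5]
dp [-224.5   -2.5  622.6] turn -0.092
```

```bash
python3 -m pendant '[{"gripper":0,"dp":[-21,0,59],"turn":-0.09},{"gripper":0,"dp":[-43,0,119],"turn":-0.09},{"gripper":0,"dp":[-64,0,178],"turn":-0.09},{"gripper":0,"dp":[-86,0,238],"turn":-0.09},{"gripper":0,"dp":[-107,0,297],"turn":-0.09},{"gripper":0,"dp":[-129,0,357],"turn":-0.09},{"gripper":0,"dp":[-150,0,416],"turn":-0.09},{"gripper":0,"dp":[-172,0,476],"turn":-0.09},{"gripper":0,"dp":[-193,0,535],"turn":-0.09},{"gripper":0,"dp":[-215,0,595],"turn":-0.09}]';python3 -m pendant '[{"gripper":0,"dp":[-4,0,10],"turn":0},{"gripper":0,"dp":[-8,0,20],"turn":0},{"gripper":0,"dp":[-8,0,20],"turn":0},{"gripper":0,"dp":[-8,0,20],"turn":0}]'; python3 - <<'E'
from h import *
plan([.4633,-.3135,.15],80.2);o=arm.get_obs()
im=arm.capture('wrist')[:,:,::-1].copy();cv2.imwrite('pics/w25.png',im)
E
```

```text
time: 49.05
tcp_pos: [0.4594, -0.2781, 0.1653]
eef_rot: [-0.062, 0.06, 0.705, -0.704]
contact_force: [1.8, 0.6, 0.7]
finger_gap: 0.0188
time: 49.55
tcp_pos: [0.4653, -0.2965, 0.1674]
eef_rot: [-0.061, 0.06, 0.705, -0.704]
contact_force: [-0.4, 0.2, -1.3]
finger_gap: 0.019
t 49.55 tcp [ 0.4653 -0.2965  0.1674] jaw -99.8 tilt 0.04 q6 1.082 gap 0.019 F [-0.4  0.2 -1.3]
dp [-1.  17.4 17.1] turn -0.001
```

View pics/w25.png

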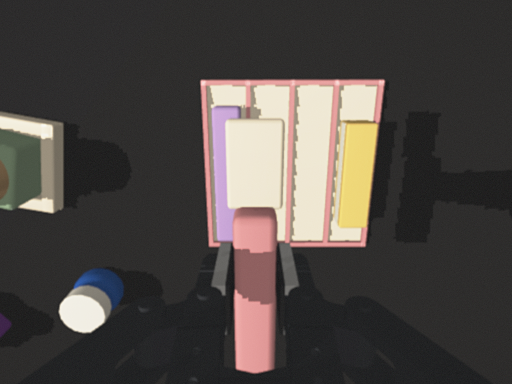

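```bash
python3 -m pendant '[{"gripper":0,"dp":[-1,10,17],"turn":0},{"gripper":0,"dp":[-1,50,17],"turn":0},{"gripper":0,"dp":[-1,100,17],"turn":0},{"gripper":0,"dp":[-1,128,17],"turn":0},{"gripper":0,"dp":[-1,132,17],"turn":0},{"gripper":0,"dp":[-1,132,17],"turn":0},{"gripper":0,"dp":[-1,132,17],"turn":0}]';python3 - <<'E'
from h import *
plan([.4633,-.3135,.013],80.2);o=arm.get_obs()
im=arm.capture('wrist')[:,:,::-1].copy();cv2.imwrite('pics/w26.png',im)
E
```

```text
time: 50.48
tcp_pos: [0.4644, -0.3158, 0.0376]
eef_rot: [0.06, -0.062, -0.704, 0.705]
contact_force: [-0.0, 0.4, -0.2]
finger_gap: 0.019
t 50.475 tcp [ 0.4644 -0.3158  0.0376] jaw -99.9 tilt 0.19 q6 1.055 gap 0.019 F [-0.   0.4 -0.2]
dp [ 1.6 24.6 -2.2] turn -0.002
```

View pics/w26.png

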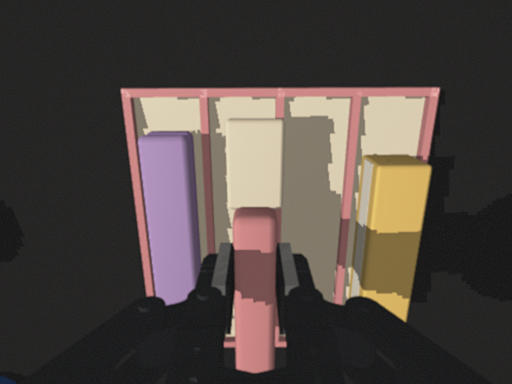

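```bash
python3 -m pendant '[{"gripper":0,"dp":[0.5,5,-3.4],"turn":0},{"gripper":0,"dp":[0.5,10,-3.4],"turn":0},{"gripper":0,"dp":[0.5,13,-3.4],"turn":0},{"gripper":0,"dp":[0.5,13,-3.4],"turn":0},{"gripper":0,"dp":[0.5,13,-3.4],"turn":0}]';python3 - <<'E'
from h import *
plan([.4633,-.3135,.013],80.2);o=arm.get_obs()
im=arm.capture('wrist')[:,:,::-1].copy();cv2.imwrite('pics/w27.png',cv2.resize(im[70:384,110:450],None,fx=1.8,fy=1.8)[:,:,::1])
E
```

```text
time: 51.15
tcp_pos: [0.4633, -0.3114, 0.0226]
eef_rot: [0.061, -0.061, -0.704, 0.704]
contact_force: [-0.3, -0.6, -0.2]
finger_gap: 0.019
t 51.15 tcp [ 0.4633 -0.3114  0.0226] jaw -99.9 tilt 0.0 q6 1.06 gap 0.019 F [-0.3 -0.6 -0.2]
dp [-0.4  9.6  2.1] turn -0.002
```

View pics/w27.png

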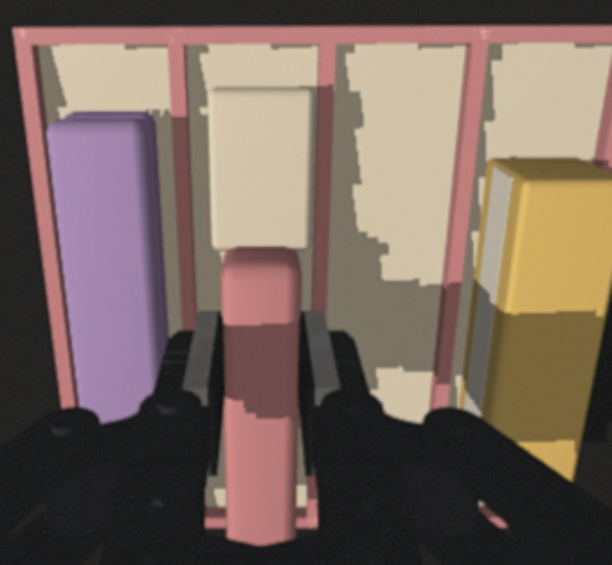

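```bash
python3 -m pendant '[{"gripper":0,"dp":[0,5,-0.4],"turn":0},{"gripper":0,"dp":[0,9,-0.4],"turn":0},{"gripper":0,"dp":[0,10,-0.4],"turn":0},{"gripper":0,"dp":[0,10,-0.4],"turn":0}]';python3 -m pendant '[{"gripper":0.32,"dp":[0,0,0],"turn":0},{"gripper":0.32,"dp":[0,0,0],"turn":0},{"gripper":0.32,"dp":[0,-4,0],"turn":0},{"gripper":0.32,"dp":[0,-40,0],"turn":0},{"gripper":0.32,"dp":[0,-90,0],"turn":0},{"gripper":0.32,"dp":[0,-150,0],"turn":0},{"gripper":0.7,"dp":[0,-200,0],"turn":0},{"gripper":0.7,"dp":[0,-200,0],"turn":0}]';python3 - <<'E'
from h import *
st()
for n in('wrist','top','side'):
    im=arm.capture(n)[:,:,::-1].copy();cv2.imwrite(f'pics/{n}28.png',cv2.resize(im,(800,600),interpolation=cv2.INTER_CUBIC))
    print(n,[(d['conf'],d['location']) for d in arm.mark_of(n,'tweezer_mid')])
E
```

```text
time: 51.7
tcp_pos: [0.4633, -0.3109, 0.0129]
eef_rot: [-0.061, 0.061, 0.704, -0.704]
contact_force: [-2.4, 1.9, 5.8]
finger_gap: 0.0183
time: 52.7
tcp_pos: [0.4658, -0.3129, 0.219]
eef_rot: [0.058, -0.064, -0.702, 0.707]
contact_force: [0.8, -0.4, -0.8]
finger_gap: 0.0593
t 52.7 tcp [ 0.4658 -0.3129  0.219 ] jaw -99.9 tilt 0.6 q6 1.061 gap 0.0593 F [ 0.8 -0.4 -0.8]
dp [0. 0. 0.] turn 0
wrist [(0.24, [161.6, 319.2])]
top [(0.72, [217.7, 350.8]), (0.38, [227.8, 392.0])]
side []
```

View pics/wrist28.png

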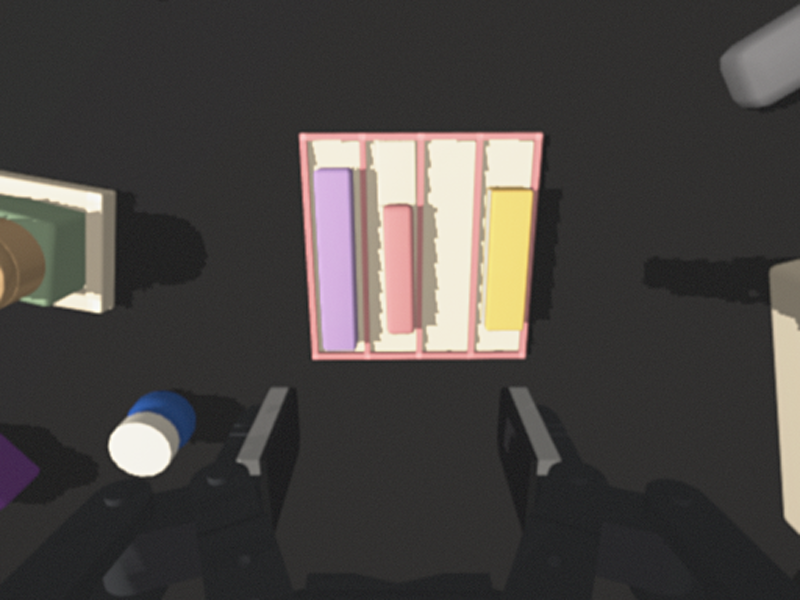

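View pics/top28.png

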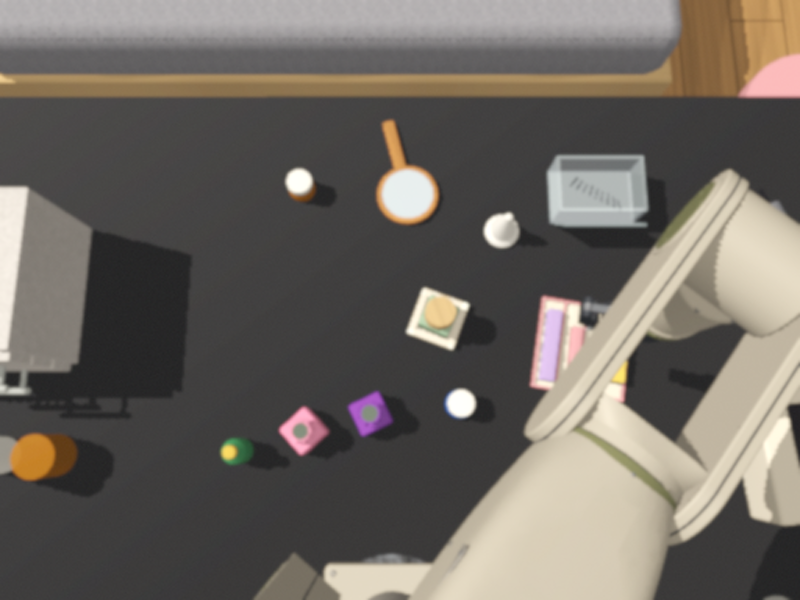

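View pics/side28.png

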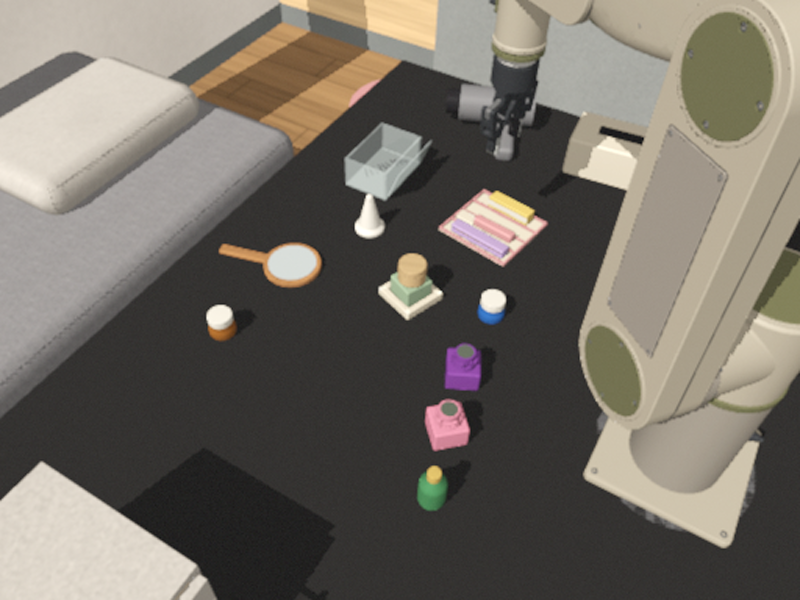

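```bash
python3 - <<'E'
from h import *
plan([.50,-.07,.24],70)
a=cv2.imread('pics/top28.png');b=cv2.imread('pics/side28.png')
f=lambda i:np.clip(i.astype(float)*4-60,0,255).astype(np.uint8)
cv2.imwrite('pics/enh.png',np.vstack([cv2.resize(f(a[90:600,0:640]),(512,290)),cv2.resize(f(b[240:600,100:600]),(512,300))]))
E
python3 -m pendant '[{"gripper":0.7,"dp":[-10,-15,-60],"turn":0.1},{"gripper":0.7,"dp":[-10,-20,-120],"turn":0.15},{"gripper":0.7,"dp":[-5,-20,-180],"turn":0.18},{"gripper":0.7,"dp":[0,-20,-225],"turn":0.18},{"gripper":0.7,"dp":[8,-20,-245],"turn":0.18},{"gripper":0.7,"dp":[8,-20,-245],"turn":0.18},{"gripper":0.7,"dp":[8,-20,-245],"turn":0.18}]';python3 - <<'E'
from h import *
st();o=arm.get_obs()
im=arm.capture('wrist')[:,:,::-1].copy();cv2.imwrite('pics/w29.png',im)
cv2.imwrite('pics/c29.png',cv2.resize(im[60:260,140:380],None,fx=3,fy=3,interpolation=cv2.INTER_CUBIC))
E
```

```text
t 53.0 tcp [ 0.4625 -0.3103  0.2106] jaw -99.9 tilt 0.19 q6 1.061 gap 0.0597 F [-0.1 -0.8  0.5]
dp [   4.5  -29.  -243.2] turn 0.176
time: 53.88
tcp_pos: [0.4975, -0.0687, 0.2319]
eef_rot: [0.125, -0.124, -0.696, 0.696]
contact_force: [-0.4, -0.6, 0.5]
finger_gap: 0.0597
t 53.875 tcp [ 0.4975 -0.0687  0.2319] jaw -110.2 tilt 0.06 q6 1.685 gap 0.0597 F [-0.4 -0.6  0.5]
dp [0. 0. 0.] turn 0
```

View pics/enh.png

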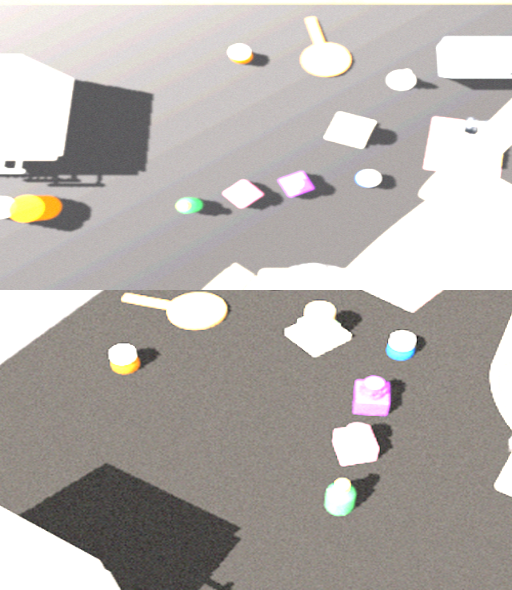

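View pics/c29.png

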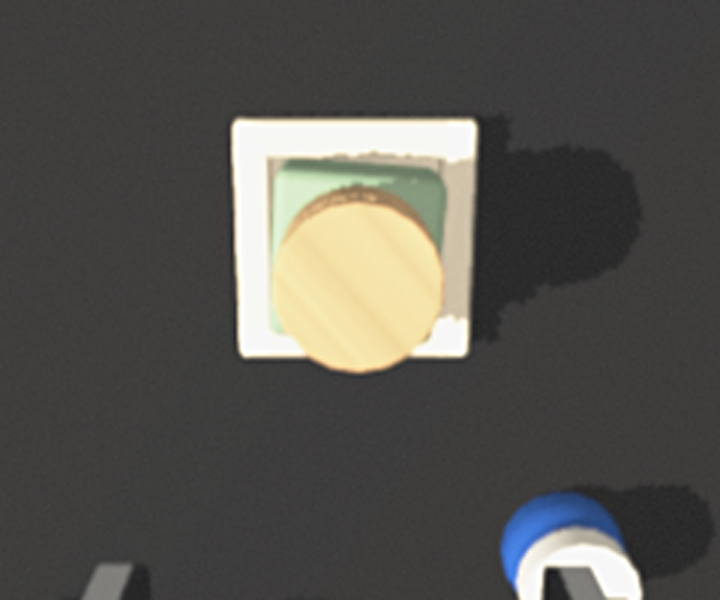

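```bash
python3 - <<'E'
from h import *
o=arm.get_obs();im=cv2.imread('pics/w29.png')
hsv=cv2.cvtColor(im,cv2.COLOR_BGR2HSV);H,S,V=[hsv[:,:,i].astype(int) for i in range(3)]
g=(H>45)&(H<90)&(S>35)&(V>60)
def line(pts,z):
    W=np.array([onz('wrist',p,z,o)[:2] for p in pts]);vx,vy,_,_=cv2.fitLine(W.astype(np.float32)*1000,cv2.DIST_HUBER,0,.01,.01).ravel();return np.degrees(np.arctan2(vy,vx))%180
g=comp(g,(120,245))
cols=range(238,284);pts=[(np.where(g[:,c])[0].min(),c) for c in cols if g[:,c].any()];print([p[0] for p in pts]);print('jar far edge',line(pts,.044))
rows=range(122,165);pts=[(r,np.where(g[r])[0].min()) for r in rows if g[r].any()];print([p[1] for p in pts]);print('left edge',line(pts,.048))
w=comp(im.min(2)>120,(103,250))
pts=[(np.where(w[:,c])[0].min(),c) for c in range(224,294)];print('holder far',line(pts,.014))
pts=[(r,np.where(w[r])[0].min()) for r in range(108,170)];print('holder left',line(pts,.016))
cv2.imwrite('pics/c29b.png',cv2.resize(im[95:185,210:305],None,fx=8,fy=6.5,interpolation=cv2.INTER_CUBIC))
E
```

```text
[np.int64(0), np.int64(0), np.int64(0), np.int64(0), np.int64(0), np.int64(0), np.int64(0), np.int64(0), np.int64(0), np.int64(0), np.int64(0), np.int64(0), np.int64(0), np.int64(0), np.int64(0), np.int64(0), np.int64(0), np.int64(0), np.int64(0), np.int64(0), np.int64(0), np.int64(0), np.int64(0), np.int64(0), np.int64(0), np.int64(0), np.int64(0), np.int64(0), np.int64(0), np.int64(0), np.int64(0), np.int64(0), np.int64(0), np.int64(0), np.int64(0), np.int64(0), np.int64(0), np.int64(0), np.int64(0), np.int64(0), np.int64(0), np.int64(0), np.int64(0), np.int64(0), np.int64(0), np.int64(0)]
jar far edge 69.72537
[np.int64(0), np.int64(0), np.int64(0), np.int64(0), np.int64(0), np.int64(0), np.int64(0), np.int64(0), np.int64(0), np.int64(0), np.int64(0), np.int64(0), np.int64(0), np.int64(0), np.int64(0), np.int64(0), np.int64(0), np.int64(0), np.int64(0), np.int64(0), np.int64(0), np.int64(0), np.int64(0), np.int64(0), np.int64(0), np.int64(0), np.int64(0), np.int64(0), np.int64(0), np.int64(0), np.int64(0), np.int64(0), np.int64(0), np.int64(0), np.int64(0), np.int64(0), np.int64(0), np.int64(0), np.int64(0), np.int64(0), np.int64(0), np.int64(0), np.int64(0)]
left edge 146.00781
holder far 69.70886
holder left 159.62816
```

View pics/c29b.png

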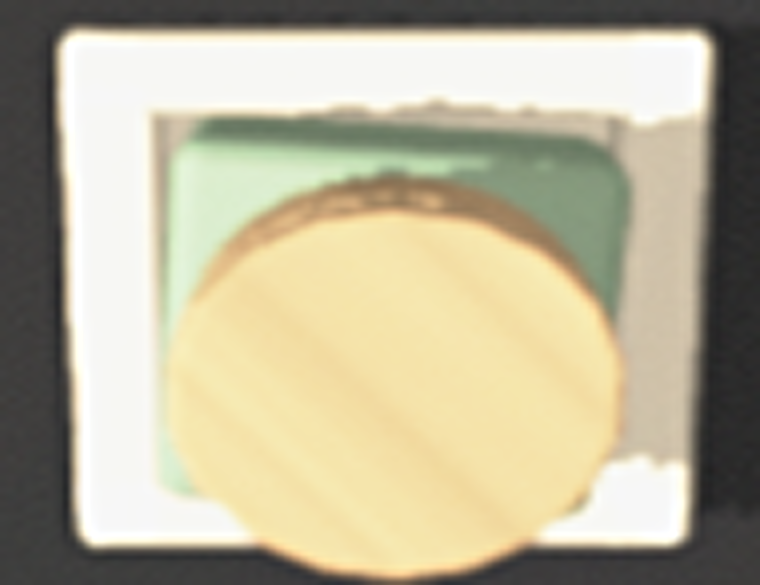

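```bash
python3 - <<'E'
from h import *
plan([.5126,-.0768,.024],69.7)
E
```

```text
t 53.925 tcp [ 0.4975 -0.069   0.2321] jaw -110.3 tilt 0.05 q6 1.685 gap 0.0598 F [-0.1 -0.  -0.2]
dp [-17. 208.   2.] turn 0.0
```

```bash
python3 -m pendant '[{"gripper":1,"dp":[-17,30,2],"turn":0},{"gripper":1,"dp":[-17,80,2],"turn":0},{"gripper":1,"dp":[-17,80,2],"turn":0},{"gripper":1,"dp":[-17,110,2],"turn":0},{"gripper":1,"dp":[-17,110,2],"turn":0}]' 20;python3 - <<'E'
from h import *
plan([.5126,-.0768,.024],69.7)
im=arm.capture('wrist')[:,:,::-1].copy();cv2.imwrite('pics/w30.png',im)
E
```

```text
time: 54.55
tcp_pos: [0.512, -0.0763, 0.1224]
eef_rot: [-0.125, 0.124, 0.696, -0.696]
contact_force: [-0.7, 0.0, 0.3]
finger_gap: 0.0854
t 54.55 tcp [ 0.512  -0.0763  0.1224] jaw -110.3 tilt 0.15 q6 1.678 gap 0.0854 F [-0.7  0.   0.3]
dp [-0.9 98.4  0.2] turn 0.0
```

View pics/w30.png

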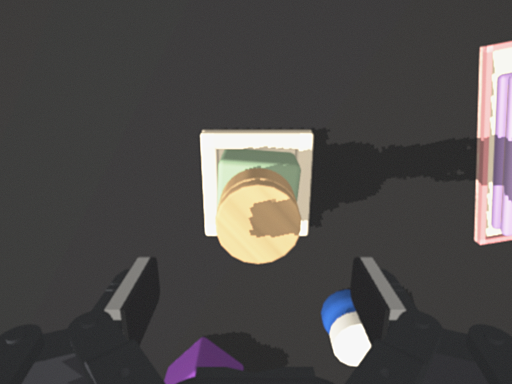

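```bash
python3 -m pendant '[{"gripper":1,"dp":[0,40,0],"turn":0},{"gripper":1,"dp":[0,75,0],"turn":0},{"gripper":1,"dp":[0,92,0],"turn":0},{"gripper":1,"dp":[0,98,0],"turn":0},{"gripper":1,"dp":[0,98,0],"turn":0},{"gripper":1,"dp":[0,98,0],"turn":0}]' 20; python3 -m pendant '[{"gripper":0.8,"dp":[0,0,0],"turn":0},{"gripper":0.6,"dp":[0,0,0],"turn":0},{"gripper":0.6,"dp":[0,0,0],"turn":0},{"gripper":0.6,"dp":[0,0,0],"turn":0},{"gripper":0.6,"dp":[0,0,0],"turn":0}]' 20
```

```text
time: 55.35
tcp_pos: [0.5142, -0.0763, 0.0262]
eef_rot: [0.123, -0.125, -0.696, 0.696]
contact_force: [0.7, 0.4, 0.6]
finger_gap: 0.0853
time: 55.98
tcp_pos: [0.5136, -0.0766, 0.0255]
eef_rot: [0.124, -0.125, -0.696, 0.696]
contact_force: [-2.0, -3.1, 6.0]
finger_gap: 0.0561
```

```bash
python3 -m pendant '[{"gripper":0.6,"dp":[0,0,0],"turn":0},{"gripper":0.7,"dp":[0,0,0],"turn":0},{"gripper":1,"dp":[0,0,0],"turn":0},{"gripper":1,"dp":[0,0,0],"turn":0},{"gripper":1,"dp":[0,-20,0],"turn":0},{"gripper":1,"dp":[0,-70,0],"turn":0},{"gripper":1,"dp":[0,-130,0],"turn":0},{"gripper":1,"dp":[10,-200,0],"turn":0},{"gripper":1,"dp":[15,-208,0],"turn":0},{"gripper":1,"dp":[15,-208,0],"turn":0}]' 20;python3 - <<'E'
from h import *
st()
im=arm.capture('wrist')[:,:,::-1].copy();cv2.imwrite('pics/w31.png',im)
cv2.imwrite('pics/c31.png',cv2.resize(im[80:200,200:320],None,fx=5,fy=5,interpolation=cv2.INTER_CUBIC))
im=arm.capture('side')[:,:,::-1];cv2.imwrite('pics/s31.png',cv2.resize(im[110:220,210:360],None,fx=5,fy=5,interpolation=cv2.INTER_CUBIC))
E
```

```text
time: 57.22
tcp_pos: [0.4994, -0.0708, 0.2337]
eef_rot: [0.123, -0.125, -0.696, 0.696]
contact_force: [-0.6, 0.1, -0.6]
finger_gap: 0.0853
t 57.225 tcp [ 0.4994 -0.0708  0.2337] jaw -110.2 tilt 0.15 q6 1.681 gap 0.0853 F [-0.6  0.1 -0.6]
dp [0. 0. 0.] turn 0
```

View pics/c31.png

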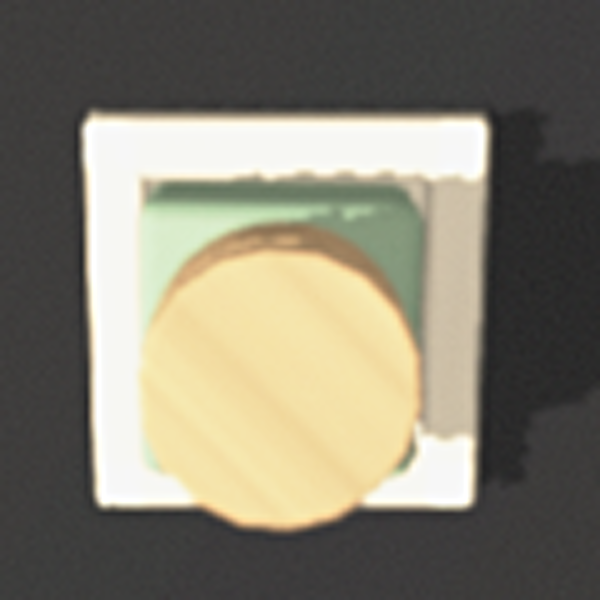

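View pics/s31.png

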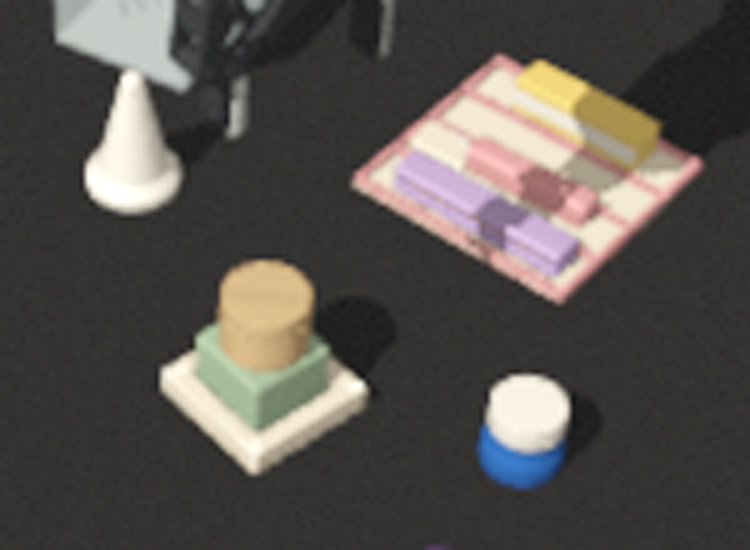

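```bash
python3 -c "
from h import *
st();print(arm.close_job())"
```

```text
t 57.325 tcp [ 0.4981 -0.0706  0.2305] jaw -110.2 tilt 0.16 q6 1.681 gap 0.0853 F [-0.1  0.2 -0.6]
dp [0. 0. 0.] turn 0
the job is handed in; nothing more can be done
None
```

I seated the sage-green jar in its holder, screwed the lid down, put the three tools that were out into the tray, and handed the job in at 57.3 s of the 200 s allowed. `close_job` gives no verdict, so I only have my own checks below.

**Jar and lid:**
- The lid touched at first near the rim height, which may have been slightly off axis, and then settled onto the thread.
- I turned it back about 94°, and it dropped in under no load. Screwing forward about 95° lowered it another 4.3 mm, and at roughly 0.9 N m it met the stop.
- Screwing had turned the jar about 4° in the pocket (roughly 0.074 rad, limit 0.1). I squared it by lightly closing the fingers on its body, and the last picture shows it square with the lid level and low on the shoulder.

**Tools:**
- The buffer, clip and spatula each lie flat and lengthwise in their own compartment. The clip and buffer measured within about 6 mm of centre lengthwise and 2 mm across; the spatula I checked only by eye in the last pictures.
- I took the tweezer as absent. It shows in none of the pictures, even with the shadows brightened, and the network's few late tweezer reports pointed to the tray area, where the pictures show no tweezer.

**Other things:** the ring cone, serum jars, mirror and perfume bottle look unmoved in the last pictures. I saw no knock to a tool and no grip slackening.

**Disagreements:** camera positions differed by 1–3 mm between views. A last-minute silhouette fit of the lid on the jar gave a base 4 mm low, so I relied on arm heights and forces for the thread.

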